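# Fetch the dosing cup from behind the detergents

### The job

The dosing cup in the supply tray is hemmed in by the bottle, the jar and the canister: first stand all three of them upright on the dark drip mat, then take the cup out and stand it upright in the middle of the scale's round platter while they wait there, and finally put the three back in the tray, each upright on the very spot where it stood at the start. Do not tip any of these four over, and do not shift the two small cartons in the tray.

Things in the scene. Friction and masses are not known exactly. Their poses are not given: they have to be found in the camera images.
- bottle: Round white bottle with a thick cylindrical cap, loose, about 0.35 kg. Body 54 mm in diameter up to 95 mm, then a short shoulder to the cap, 40 mm in diameter from 105 to 145 mm height (total height 145). Origin: centre of its underside, z up.
- jar: Squat white round jar, a plain cylinder 60 mm in diameter and 85 mm high, loose, about 0.30 kg. Origin: centre of its underside, z up.
- canister: White flat-sided canister, a box 44 mm along its x, 66 mm along its y and 112 mm high, with a small grey cap (24 mm diameter, 10 mm high) on top, 14 mm off centre towards its +y; loose, about 0.40 kg. Grip it across the 44 mm. Origin: centre of its underside, z up.
- cup: White open dosing cup, straight round wall 58 mm outside diameter, 45 mm high, 3 mm wall, loose, about 40 g. It stands in the tray between and behind the bottle, jar and canister. Origin: centre of its underside, z up.
- tray: Fixed grey tray, 230 mm (x) by 270 mm (y), floor 4 mm thick, rim 16 mm high. Three dark round pads, flat with the floor, at tray (x, y) = (-50, 0), (35, 90), (35, -90) mm: bottle, jar and canister each stand within 6 mm of a pad's centre, which on which varies. Cup near (45, 0). Canister x about along tray x. Origin: centre of underside; x away from the robot, y left at yaw 0.
- mat: Fixed dark ribbed rubber drip mat, the side area: 300 mm along its x, 140 mm along its y, 4 mm thick, flat, empty at the start. It lies on one side of the tray, left or right. Origin: centre of its underside.
- scale: Fixed white bench scale on the other side of the tray, 200 x 170 mm, housing 34 mm high, with a round steel platter 124 mm in diameter whose flat top is 45 mm above the table. The platter does not move. Origin: on the underside, straight below the platter's centre.
- soap_box: Small brown cardboard carton lying in the tray's near left corner, 32 x 56 x 24 mm high, loose; to be left alone. Origin: centre of its underside.
- tablet_box: Small pale paper carton lying in the tray's near right corner, 36 x 36 x 20 mm high, loose; to be left alone. Origin: centre of its underside.
There are look-alikes about, which are no part of the job. What is shaped like the bottle but green is not meant. Leave any orange or red look-alike of the jar alone.

How it is judged:
By the outcome, as a careful person would: the job done as asked, in the order asked, and still so for the second after the job is handed in, with the robot touching nothing.
It also fails if it takes over 144 s, if anything falls off the work surface, if the arm or the gripper's body presses on something with over 40 N, if the wrist force passes 120 N, or if a joint passes its speed limit or range.

### The arm

A 6-joint arm with a two-finger parallel gripper is mounted at the origin on the work surface. World frame = base frame: x ahead of the robot, y to its left, z up, the work surface at z = 0. Lengths are in m, angles in rad, forces in N, time in s.
With the tool pointing down it reaches from about 0.3 to 0.875 m from the base axis. Payload 6.4 kg.
Tool frame: the origin (TCP) lies at the very end of the fingers, on their centre line; the grasp point (between the pads) lies 19 mm behind it (ctrl.tcp_to_grasp is the distance from the TCP to the grasp point, in m); z points along the fingers, y is the direction in which the jaws open and shut (so a half turn about z gives the same grasp; the last joint's range is limited). The gripper opens to 85 mm and grips with 20 to 120 N. Pads are 22 mm wide; open, the fingers measure 114 mm over their backs; the gripper's body (76 mm by 85 mm) begins 54 mm behind the grasp point. The pads swing forward as they close: fully open they stand 13 mm farther back than shut.
Start: joints at [0.964, 0.181, 1.607, -0, 1.354, -0.206], TCP at [0.224, 0.529, 0.231] pointing down, gripper open.
Joint ranges: [-2.99, 2.99], [-0.89, 2.07], [0.3, 2.58], [-1.14, 4.28], [0, 2.63], [-3.12, 3.12]. Speed limits (rad/s): [2.57, 2.57, 3.01, 3.14, 3.14, 3.14].

### API

Orientations are given as a unit quaternion [w, x, y, z].
In Python, from bench import ctrl gives the robot as it stands. The module is installed in compiled form; this text tells all that it offers.
- The arm moves only by the tool drive_tool, never from a script. Its argument "deltas" is a list of rows, each an object with "slide": the shift along the tool's x, y, z as a fraction of full scale, a list of three; "delta_rot": the turn, a rotation vector about the tool's x, y, z as a fraction of full scale, a list of three; "hand": the opening, from 0 (shut) to 1 (fully open). In form: [{"slide": [tx, ty, tz], "delta_rot": [wx, wy, wz], "hand": hand}, ...]. A call has exactly 5 rows; each row shifts and turns the commanded pose from where the row before left it, along the tool's axes as they then stand; what a row does not reach is not made up. Full scale, the value 1, is 50 mm for a shift and 180 degrees for a turn. A row lasts 1/8 s, in which the tool goes at most 62.5 mm and 10.7 degrees, less where a joint would pass 70% of its speed; a pose out of reach is approached as far as the arm can. A call with a number of a shift or a turn outside -1 to 1 is refused whole. A call with a gripper value outside its range is refused whole. The fingers move at their own pace and stop on an object; the grip force is fixed at half the most. Time passes only in rows, so rows that do not move let the fingers close, or fill a call up. It gives the time, the measured TCP pose, the force and the opening at its end, in the units of the state.
- ctrl.get_obs(): the state, without advancing time (a new reading comes with each control period).
- ctrl.camera(name): name is "side" or "top" or "wrist"; returns a dict with "frame" (420x560x3 uint8, red, green, blue), "mtx" (3x3 intrinsics, pixels), "dist" ([k1, k2, p1, p2, k3] as OpenCV has them; the pictures are not rectified), "R" (3x3) and "t" (3): a world point X has camera coordinates R X + t. Camera axes: x right, y down, z forward; pixel columns grow to the right and rows downward; lengths in m; the calibration is good to about 2 mm. A picture is of the moment at which its call begins. There is no depth.
- ctrl.hand_in(): hands the job in, once; it reports no verdict.
The state is a dict: "time_s": time; "q": joint angles; "dq": joint speeds; "joint_efforts": joint torques, N m; "eef_pos": TCP position; "eef_rot": TCP orientation; "wrist_force": force on the tool from outside, world axes, zero at the start; "torque": the same for the moment, N m; "opening": opening from 0.0 (shut) to 1.0 (fully open).
Only numpy, scipy, OpenCV 4.12 (cv2) and the standard library are available. Lean on these libraries where they do the work, as an engineer would, in place of code of your own. Each camera call takes 0.05 s, during which the arm holds its last target.

## Working session

There is one attempt and no reset: what is moved stays moved. The work goes in short steps, Python scripts to look and compute and a tool call to move; the robot and the scene stay as the last step left them, time stands still between calls to the robot, and variables do not carry over. Pictures are saved under pics/ and viewed, and the job is handed in when it is done.

Besides the shell and the picture viewer there is one more tool, called after "Request:" as name(argument=value, ...) on one line, values as JSON. drive_tool: Moves the arm, as the interface text tells. Its arguments: {"type":"object","properties":{"deltas":{"type":"array","items":{"type":"object","properties":{"slide":{"type":"array","items":{"type":"number"}},"delta_rot":{"type":"array","items":{"type":"number"}},"hand":{"type":"number"}}}}},"required":["deltas"]}

```bash
mkdir -p pics
cat > h.py <<'E'
import numpy as np, cv2
from bench import ctrl
def cam(n,save=None):
    c=ctrl.camera(n)
    c={k:(np.array(v) if k!='frame' else v) for k,v in c.items()}
    if save: cv2.imwrite('pics/'+save+'.png',c['frame'][:,:,::-1])
    return c
def ray(c,uv):
    p=cv2.undistortPoints(np.array([[uv]],float),c['mtx'],c['dist'])[0,0]
    d=c['R'].T@np.array([p[0],p[1],1]); o=-c['R'].T@c['t']
    return o,d/np.linalg.norm(d)
def onz(c,uv,z):
    o,d=ray(c,uv); return o+d*(z-o[2])/d[2]
def tri(rays):
    A=np.zeros((3,3));b=np.zeros(3)
    for o,d in rays:
        P=np.eye(3)-np.outer(d,d);A+=P;b+=P@o
    x=np.linalg.solve(A,b)
    return x,[np.linalg.norm((np.eye(3)-np.outer(d,d))@(x-o)) for o,d in rays]
def proj(c,X):
    return cv2.projectPoints(np.array(X,float).reshape(-1,3),cv2.Rodrigues(c['R'])[0],c['t'],c['mtx'],c['dist'])[0][:,0]
def save(name,c):
    import pickle; pickle.dump(c,open(name+'.pkl','wb'))
def load(name):
    import pickle; return pickle.load(open(name+'.pkl','rb'))
E
python3 - <<'E'
from h import *
np.set_printoptions(precision=4,suppress=True)
for n in ['top','side','wrist']:
    c=cam(n,n+'0'); save(n+'0',c); print(n,-c['R'].T@c['t'],c['R'][2])
print(ctrl.get_obs(), ctrl.tcp_to_grasp)
E
```

```text
top [0.3496 0.0045 0.975 ] [ 0.1598 -0.0112 -0.9871]
side [ 0.2331 -0.6997  0.5391] [ 0.3053  0.7746 -0.5539]
wrist [0.1635 0.5543 0.3732] [ 0.2391 -0.1027 -0.9656]
{'time_s': 0.15, 'q': array([ 0.9637,  0.1814,  1.6078,  0.    ,  1.3538, -0.2063]), 'dq': array([-0.0017, -0.0011, -0.0026,  0.    , -0.0021,  0.    ]), 'joint_efforts': array([  0.0006, -44.5259, -35.1691,  -0.0003,   0.0059,  -0.0001]), 'eef_pos': array([0.2241, 0.5291, 0.2306]), 'eef_rot': array([-0.0003,  0.1991,  0.98  , -0.0006]), 'wrist_force': array([ 0.5273, -0.2763,  0.5328]), 'torque': array([-0.0276, -0.0282,  0.0184]), 'opening': 1.0014407869346693} 0.0187
```

View pics/top0.png

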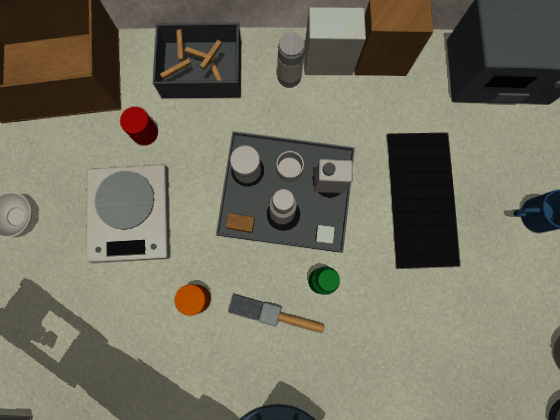

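View pics/side0.png

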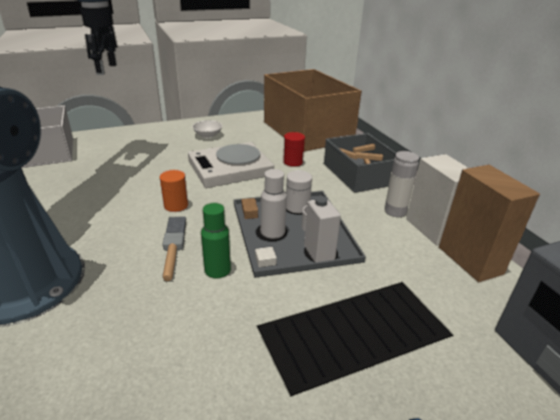

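View pics/wrist0.png

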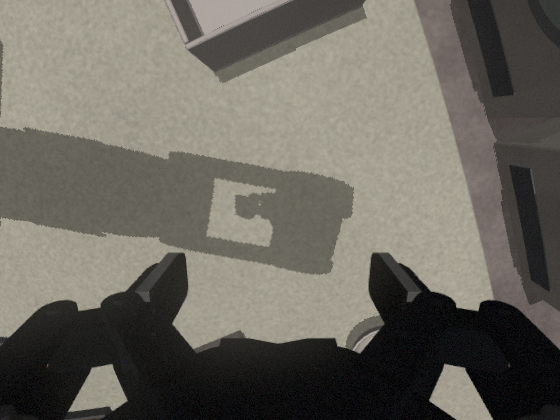

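The top view shows the mat on the right (columns 388–460), the scale on the left with its platter at about (124,200), and the tray at centre. In the tray, the jar is at (245,163), the canister at (335,175), the bottle at (284,205) and the cup at (290,164). The green bottle, the orange jar and the red jar are look-alikes outside the tray. Next I'll enlarge the view to measure edges.

Run:
```python
from h import *
c=load('top0'); f=c['frame'][:,:,::-1]
z=cv2.resize(f[125:255,210:365],None,fx=5,fy=4.6*5/4.6,interpolation=cv2.INTER_CUBIC)
z=cv2.resize(f[128:248,212:362],None,fx=5,fy=5,interpolation=cv2.INTER_CUBIC); cv2.imwrite('pics/topz.png',z)
s=load('side0')['frame'][:,:,::-1]
z=cv2.resize(s[150:280,220:370],None,fx=4.6,fy=4.6,interpolation=cv2.INTER_CUBIC); cv2.imwrite('pics/sidez.png',z)
```

```text
(no output)
```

View pics/topz.png

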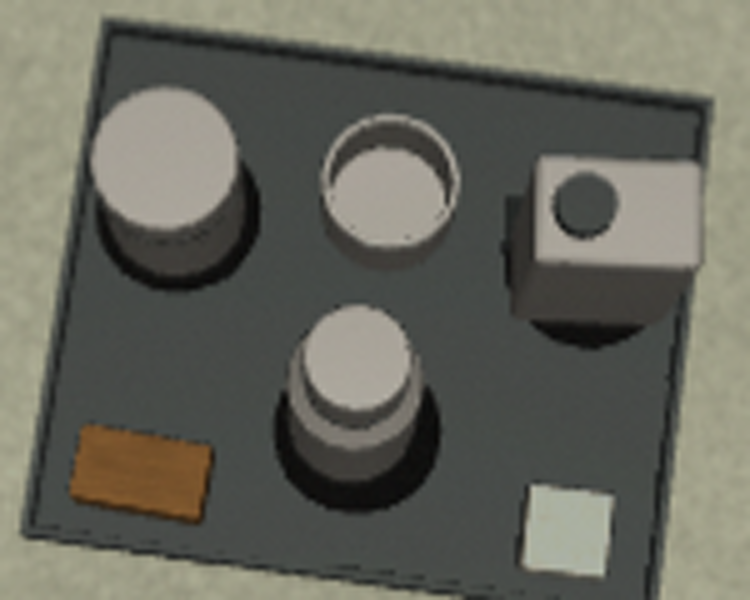

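View pics/sidez.png

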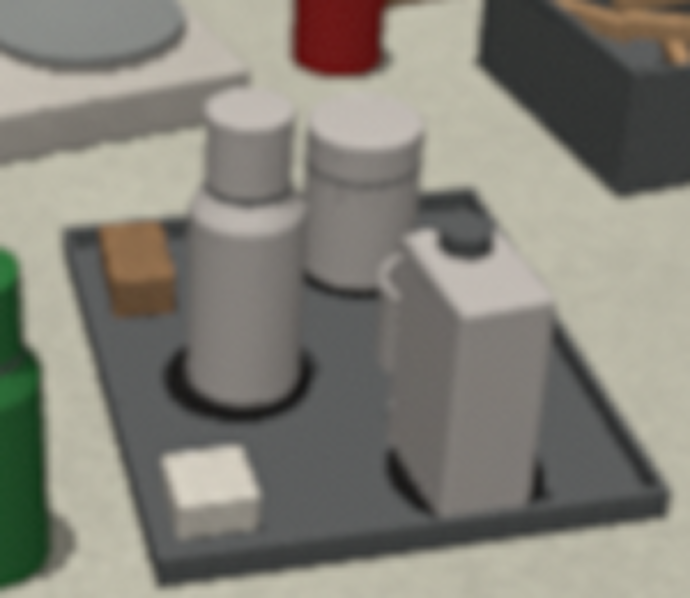

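```bash
cat > m1.py <<'E'
from h import *
np.set_printoptions(precision=4,suppress=True)
c=load('top0'); f=c['frame']
hsv=cv2.cvtColor(f,cv2.COLOR_RGB2HSV)
roi=np.zeros(f.shape[:2],np.uint8); cv2.fillPoly(roi,[np.array([[234,136],[351,150],[340,247],[220,233]])],1)
m=((f[:,:,0]>135)&(roi>0)&(hsv[:,:,1]<40)).astype(np.uint8)
n,l,st,ce=cv2.connectedComponentsWithStats(m)
for i in range(1,n):
    if st[i,4]>40: print('top',st[i],ce[i], f[l==i].mean(0))
# big colours
b=c['frame']
dark=((b.max(2)<110)&(b.max(2)>30)&((b.max(2).astype(int)-b.min(2))<25)).astype(np.uint8)
m=(b.max(2)<30).astype(np.uint8); m=cv2.morphologyEx(m,cv2.MORPH_CLOSE,np.ones((7,7)))
cs,_=cv2.findContours(m,cv2.RETR_EXTERNAL,cv2.CHAIN_APPROX_NONE)
for k in cs:
    if cv2.contourArea(k)>4000:
        r=cv2.minAreaRect(k);
        ap=cv2.approxPolyDP(k,8,True)[:,0]
        print('mat',[onz(c,p,0.004) for p in ap.astype(float)], r)
s=load('side0')
g=s['frame']
print('side samples',g[170,275],g[177,297],g[215,325],g[205,330])
E
python3 m1.py
```

```text
top [231 146  28  28 625] [244.488  159.1984] [165.784  160.5664 150.4864]
top [277 158  25  19 352] [289.1676 167.2301] [165.9233 160.6676 150.6875]
top [319 160  32  21 456] [336.1623 170.432 ] [164.557  159.4781 149.4145]
top [273 189  21  21 336] [282.9911 199.0625] [167.4911 162.4821 152.3542]
top [317 225  17  18 267] [324.985  233.6891] [169.5618 174.5393 159.0824]
mat [array([ 0.6838, -0.2494,  0.004 ]), array([ 0.3888, -0.2557,  0.004 ]), array([ 0.3916, -0.3912,  0.004 ]), array([ 0.6847, -0.3818,  0.004 ])] ((422.6896667480469, 199.56002807617188), (135.886962890625, 62.75399398803711), 85.76361083984375)
mat [array([0.951 , 0.0953, 0.004 ]), array([0.9506, 0.276 , 0.004 ]), array([0.7723, 0.2577, 0.004 ]), array([0.7733, 0.0836, 0.004 ])] ((197.5, 61.0), (72.0, 85.0), 90.0)
mat [array([ 1.027 , -0.4777,  0.004 ]), array([ 0.9174, -0.403 ,  0.004 ]), array([ 0.764 , -0.4043,  0.004 ]), array([ 0.777 , -0.6634,  0.004 ]), array([ 0.8484, -0.6732,  0.004 ]), array([ 0.8502, -0.4863,  0.004 ])] ((503.3798828125, 51.33612823486328), (113.22113800048828, 101.47116088867188), 1.2319774627685547)
side samples [190 184 177] [193 186 179] [193 187 180] [191 184 178]
```

```bash
cat > m2.py <<'E'
from h import *
np.set_printoptions(precision=4,suppress=True)
c=load('top0'); s=load('side0')
def disc(c,uv0,thr,box,name):
    f=c['frame']; x0,y0,x1,y1=box
    m=np.zeros(f.shape[:2],np.uint8); m[y0:y1,x0:x1]=(f[y0:y1,x0:x1,0]>thr)
    n,l=cv2.connectedComponents(m); k=l==l[uv0[1],uv0[0]]
    cs,_=cv2.findContours(k.astype(np.uint8),cv2.RETR_EXTERNAL,cv2.CHAIN_APPROX_NONE)
    h=cv2.convexHull(cs[0]); e=cv2.fitEllipse(cs[0]); print(name,e, k.sum()); return np.array(e[0])
tj=disc(c,(244,160),135,(228,140,262,180),'jar top')
tb=disc(c,(283,199),135,(270,185,297,215),'bottle top')
g=s['frame'][:,:,0]
for nm,(x,y0,y1) in {'bottle':(275,165,200),'jar':(300,168,195)}.items(): print(nm,g[y0:y1,x])
for nm,(y,x0,x1) in {'bottle':(174,260,290),'jar':(178,284,316)}.items(): print(nm,g[y,x0:x1])
E
python3 m2.py
```

```text
jar top ((244.4571533203125, 159.2106170654297), (26.914817810058594, 27.79134178161621), 74.49581909179688) 626
bottle top ((282.9927062988281, 199.06642150878906), (19.47209358215332, 20.189014434814453), 106.4632339477539) 336
bottle [181 179 178 181 187 190 192 192 193 193 194 194 184 160 137 130 130 131
 130 130 130 130 130 130 130 130 130 122 104 111 151 177 187 187 183]
jar [186 189 190 191 191 192 192 192 192 192 193 194 195 189 164 140 131 130
 130 130 127 116 106 114 126 128 128]
bottle [121 120 120 123 141 167 186 193 194 193 192 193 193 193 193 193 193 193
 193 194 193 193 187 177 172 179 181 183 187 191]
jar [156 172 159 145 161 182 191 194 194 193 194 194 193 194 193 193 193 192
 193 193 193 193 194 194 193 191 180 168 171 183 188 187]
```

```bash
cat > m3.py <<'E'
from h import *
np.set_printoptions(precision=4,suppress=True)
c=load('top0'); s=load('side0')
for nm,a,b in [('bottle top',(282.99,199.07),(274.3,173.9)),('jar top',(244.46,159.2),(299.3,176.5))]:
    print(nm,tri([ray(c,a),ray(s,b)]))
# canister top corners near-left.. in top: crop/5+(212,128)
def T(x,y): return (212+x/5-.4,128+y/5-.4)
def S(x,y): return (220+x/4.6-.4,150+y/4.6-.4)
print('can cap',tri([ray(c,T(585,203)),ray(s,S(467,228))]))
can=[T(540,157),T(703,160),T(700,267),T(536,263)]
print('can corners',[onz(c,p,.116) for p in can])
print('tri FR..',tri([ray(c,T(540,157)),ray(s,S(497,232))]),tri([ray(c,T(703,160)),ray(s,S(549,303))]),tri([ray(c,T(700,267)),ray(s,S(468,318))]),tri([ray(c,T(536,263)),ray(s,S(405,238))]))
tr=[T(105,20),T(712,100),T(25,535),]
print('tray',[onz(c,p,.016) for p in tr])
print('cup rim', onz(c,T(391,178),.049))
print('jar',onz(c,(244.46,159.2),.089),'bottle',onz(c,(282.99,199.07),.149))
f=c['frame']; hsv=cv2.cvtColor(f,cv2.COLOR_RGB2HSV)
z=cv2.resize(f[155:270,78:178,::-1],None,fx=5,fy=5,interpolation=cv2.INTER_CUBIC); cv2.imwrite('pics/scalez.png',z)
E
python3 m3.py
```

```text
bottle top (array([ 0.5092, -0.0113,  0.1456]), [np.float64(2.1481424409547894e-05), np.float64(2.1481424409636856e-05)])
jar top (array([0.6026, 0.0645, 0.0848]), [np.float64(0.00011593620135324982), np.float64(0.00011593620135317404)])
can cap (array([ 0.5734, -0.0996,  0.1239]), [np.float64(8.109441417925866e-05), np.float64(8.109441417937643e-05)])
can corners [array([ 0.594 , -0.0835,  0.116 ]), array([ 0.5928, -0.1472,  0.116 ]), array([ 0.5501, -0.1446,  0.116 ]), array([ 0.5517, -0.0811,  0.116 ])]
tri FR.. (array([ 0.5966, -0.0845,  0.1083]), [np.float64(0.0004082106523345879), np.float64(0.00040821065233434843)]) (array([ 0.5912, -0.1468,  0.1124]), [np.float64(0.0026422683183283395), np.float64(0.0026422683183282046)]) (array([ 0.5515, -0.1455,  0.1121]), [np.float64(0.0004932008162812591), np.float64(0.0004932008162812982)]) (array([ 0.5531, -0.0817,  0.1123]), [np.float64(0.0005216449853867236), np.float64(0.0005216449853866759)])
tray [array([0.685 , 0.0956, 0.016 ]), array([ 0.6482, -0.1697,  0.016 ]), array([0.4584, 0.1265, 0.016 ])]
cup rim [ 0.604  -0.0279  0.049 ]
jar [0.6015 0.0641 0.089 ] bottle [ 0.5086 -0.0113  0.149 ]
```

View pics/scalez.png

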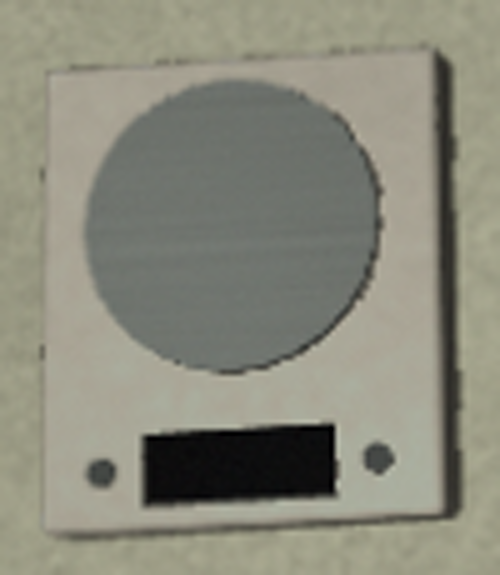

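Two-view heights come out at 146 mm for the bottle top, 85 mm for the jar top and 112 mm for the canister. The text gives 149, 89 and 116 mm with the tray floor included, so they agree within calibration. Next I'll bring the wrist camera over the tray with the jaws along x. I'll also write a small planner that converts a target pose into rows.

```bash
cat > plan.py <<'E'
from h import *
from scipy.spatial.transform import Rotation as Ro
def pose():
    o=ctrl.get_obs(); q=o['eef_rot']; return np.array(o['eef_pos']),Ro.from_quat([q[1],q[2],q[3],q[0]]),o
def down(az): # tool y azimuth az(deg), z down
    a=np.radians(az); y=np.array([np.cos(a),np.sin(a),0]); z=np.array([0,0,-1.]); x=np.cross(y,z)
    return Ro.from_matrix(np.c_[x,y,z])
def plan(wps,p=None,R=None,dec=2):
    """wps: list of (pos,az,nrows)"""
    if p is None: p,R,o=pose(); print('t',o['time_s'],'p',p.round(4),'az',np.degrees(np.arctan2(*R.as_matrix()[:2,1][::-1])).round(2),'open',round(o['opening'],3),'F',np.round(o['wrist_force'],1))
    k=0
    for pos,az,n in wps:
        pos=np.array(pos,float)
        for i in range(n):
            d=(pos-p)/(n-i); s=(R.inv().apply(d)/.05).round(dec)
            rv=(R.inv()*down(az)).as_rotvec()/(n-i); w=(rv/np.pi).round(max(dec,3)); 
            print(k,s.tolist(),w.tolist(), '!!' if abs(s).max()>1 or np.linalg.norm(s)>1.25 or np.linalg.norm(w)*180>10.7 else '')
            p=p+R.apply(s*.05); R=R*Ro.from_rotvec(w*np.pi); k+=1
            if k%5==0: print('--')
    print('end',p.round(4))
E
python3 - <<'E'
from plan import *
c=load('wrist0'); print(c['mtx'],c['dist'])
plan([([.224,.529,.36],22,5),([.56,.04,.36],0,15)])
E
```

```text
[[306.60098846   0.         277.85605243]
 [  0.         306.60098846 207.19860149]
 [  0.           0.           1.        ]] [-0.07073273  0.          0.          0.          0.        ]
t 0.15 p [0.2241 0.5291 0.2306] az 67.04 open 1.001 F [ 0.5 -0.3  0.5]
0 [0.0, -0.0, -0.52] [-0.0, 0.0, 0.05] 
1 [0.0, -0.0, -0.52] [-0.0, 0.0, 0.05] 
2 [-0.0, -0.0, -0.52] [-0.0, 0.0, 0.05] 
3 [-0.0, -0.0, -0.51] [-0.0, 0.0, 0.05] 
4 [-0.0, -0.01, -0.52] [-0.0, 0.0, 0.05] 
--
5 [-0.77, 0.17, 0.0] [-0.0, 0.0, 0.008] 
6 [-0.77, 0.19, 0.0] [-0.0, 0.0, 0.008] 
7 [-0.76, 0.21, 0.0] [-0.0, 0.0, 0.008] 
8 [-0.76, 0.23, 0.0] [-0.0, 0.0, 0.008] 
9 [-0.75, 0.25, 0.0] [-0.0, 0.0, 0.008] 
--
10 [-0.75, 0.27, 0.0] [-0.0, 0.0, 0.008] 
11 [-0.74, 0.28, 0.0] [-0.0, 0.0, 0.008] 
12 [-0.73, 0.3, 0.0] [-0.0, 0.0, 0.008] 
13 [-0.72, 0.32, 0.0] [-0.0, 0.0, 0.008] 
14 [-0.71, 0.34, 0.0] [-0.0, 0.0, 0.008] 
--
15 [-0.71, 0.36, 0.0] [-0.0, 0.0, 0.008] 
16 [-0.7, 0.38, 0.0] [-0.0, 0.0, 0.009] 
17 [-0.68, 0.39, 0.0] [-0.0, 0.0, 0.008] 
18 [-0.68, 0.41, 0.0] [-0.0, 0.0, 0.009] 
19 [-0.66, 0.43, 0.01] [-0.0, 0.0, 0.008] 
--
end [0.5598 0.04   0.3599]
```

Request:
drive_tool(deltas=[{"slide": [0,0,-0.52],"delta_rot": [0,0,0.05],"hand": 1},{"slide": [0,0,-0.52],"delta_rot": [0,0,0.05],"hand": 1},{"slide": [0,0,-0.52],"delta_rot": [0,0,0.05],"hand": 1},{"slide": [0,0,-0.51],"delta_rot": [0,0,0.05],"hand": 1},{"slide": [0,0,-0.52],"delta_rot": [0,0,0.05],"hand": 1}])

```text
time_s: 0.78
eef_pos: [0.2242, 0.5292, 0.3612]
eef_rot: [-0.0, 0.561, 0.828, -0.0]
wrist_force: [-0.2, -0.1, 0.8]
opening: 1.005
```

Request:
drive_tool(deltas=[{"slide": [-0.77,0.17,0],"delta_rot": [0,0,0.008],"hand": 1},{"slide": [-0.77,0.19,0],"delta_rot": [0,0,0.008],"hand": 1},{"slide": [-0.76,0.21,0],"delta_rot": [0,0,0.008],"hand": 1},{"slide": [-0.76,0.23,0],"delta_rot": [0,0,0.008],"hand": 1},{"slide": [-0.75,0.25,0],"delta_rot": [0,0,0.008],"hand": 1}])

```text
time_s: 1.4
eef_pos: [0.3369, 0.3654, 0.3605]
eef_rot: [-0.0, 0.61, 0.792, -0.0]
wrist_force: [0.9, 0.8, -0.5]
opening: 1.0
```

Request:
drive_tool(deltas=[{"slide": [-0.75,0.27,0],"delta_rot": [0,0,0.008],"hand": 1},{"slide": [-0.74,0.28,0],"delta_rot": [0,0,0.008],"hand": 1},{"slide": [-0.73,0.3,0],"delta_rot": [0,0,0.008],"hand": 1},{"slide": [-0.72,0.32,0],"delta_rot": [0,0,0.008],"hand": 1},{"slide": [-0.71,0.34,0],"delta_rot": [0,0,0.008],"hand": 1}])

```text
time_s: 2.02
eef_pos: [0.4487, 0.2024, 0.3606]
eef_rot: [-0.0, 0.659, 0.752, -0.0]
wrist_force: [0.4, -0.1, 0.6]
opening: 1.001
```

Request:
drive_tool(deltas=[{"slide": [-0.71,0.36,0],"delta_rot": [0,0,0.008],"hand": 1},{"slide": [-0.7,0.38,0],"delta_rot": [0,0,0.009],"hand": 1},{"slide": [-0.68,0.39,0],"delta_rot": [0,0,0.008],"hand": 1},{"slide": [-0.68,0.41,0],"delta_rot": [0,0,0.009],"hand": 1},{"slide": [-0.66,0.43,0],"delta_rot": [0,0,0.008],"hand": 1}])

```text
time_s: 2.65
eef_pos: [0.5608, 0.0393, 0.3605]
eef_rot: [-0.0, 0.707, 0.707, -0.0]
wrist_force: [0.3, -0.6, -0.1]
opening: 0.999
```

Run:
```python
from plan import *
c=cam('wrist','w1'); save('w1',c); plan([([.505,-0.02,.36],0,5)]); print(-c['R'].T@c['t'])
```

```text
t 2.7 p [0.5628 0.0353 0.3598] az -0.22 open 0.999 F [-0.8 -3.3 -0.3]
0 [-0.22, -0.23, -0.0] [0.0, 0.0, -0.0] 
1 [-0.22, -0.23, -0.0] [0.0, 0.0, -0.0] 
2 [-0.22, -0.23, -0.0] [0.0, 0.0, -0.0] 
3 [-0.23, -0.23, -0.0] [0.0, 0.0, -0.001] 
4 [-0.22, -0.23, -0.0] [0.0, 0.001, -0.0] 
--
end [ 0.5051 -0.02    0.36  ]
[0.56050376 0.10432918 0.50315426]
```

View pics/w1.png

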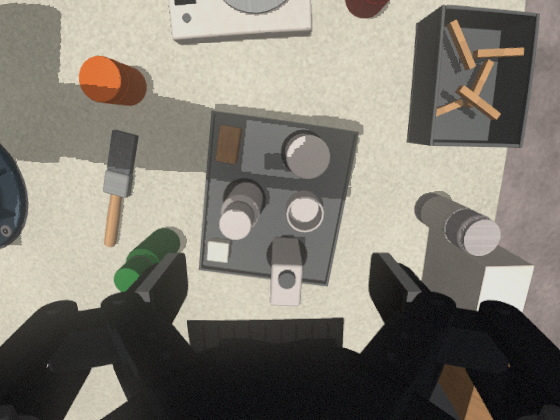

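The wrist picture shows the jar at (307,155), the bottle cap at (237,222), the cup at (305,212) and the canister top at (286,285). The arm was still settling by a few mm, so I'll add idle rows before taking pictures. Now I'll move closer for a second view.

Request:
drive_tool(deltas=[{"slide": [-0.6,0,0.45],"delta_rot": [0,0,0],"hand": 1},{"slide": [-0.6,0,0.45],"delta_rot": [0,0,0],"hand": 1},{"slide": [-0.6,0,0.45],"delta_rot": [0,0,0],"hand": 1},{"slide": [-0.6,0,0.45],"delta_rot": [0,0,0],"hand": 1},{"slide": [0,0,0],"delta_rot": [0,0,0],"hand": 1}])

```text
time_s: 3.32
eef_pos: [0.559, -0.0807, 0.2682]
eef_rot: [-0.002, 0.708, 0.707, -0.001]
wrist_force: [-0.8, 1.7, 0.7]
opening: 0.999
```

Request:
drive_tool(deltas=[{"slide": [0,0,0],"delta_rot": [0,0,0],"hand": 1},{"slide": [0,0,0],"delta_rot": [0,0,0],"hand": 1},{"slide": [0,0,0],"delta_rot": [0,0,0],"hand": 1},{"slide": [0,0,0],"delta_rot": [0,0,0],"hand": 1},{"slide": [0,0,0],"delta_rot": [0,0,0],"hand": 1}])

```text
time_s: 3.95
eef_pos: [0.5606, -0.0792, 0.271]
eef_rot: [0.0, 0.707, 0.708, 0.0]
wrist_force: [-0.9, -0.2, 0.5]
opening: 0.997
```

Run:
```python
from plan import *
c=cam('wrist','w2'); save('w2',c); plan([([.505,-0.02,.36],0,5)]); print(-c['R'].T@c['t'])
cv2.imwrite('pics/w2z.png',cv2.resize(c['frame'][60:330,170:390,::-1],None,fx=2.2,fy=2.2,interpolation=cv2.INTER_CUBIC))
```

```text
t 4.0 p [ 0.5605 -0.0794  0.2709] az 0.09 open 0.999 F [ 0.3 -0.3  0.3]
0 [0.24, -0.22, -0.36] [0.0, 0.0, 0.0] 
1 [0.24, -0.22, -0.36] [0.0, 0.0, 0.0] 
2 [0.24, -0.22, -0.35] [0.0, 0.0, 0.0] 
3 [0.23, -0.22, -0.36] [0.0, 0.0, 0.0] 
4 [0.24, -0.23, -0.35] [0.0, 0.0, 0.0] 
--
end [ 0.5049 -0.0199  0.3599]
[ 0.56005471 -0.01426056  0.41365052]
```

View pics/w2.png

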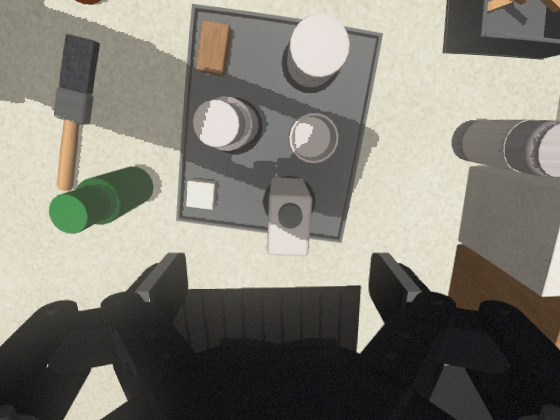

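Run:
```python
from h import *
c=load('w2')
cv2.imwrite('pics/w2a.png',cv2.resize(c['frame'][0:150,180:390,::-1],None,fx=3.8,fy=3.8,interpolation=cv2.INTER_CUBIC))
cv2.imwrite('pics/w2b.png',cv2.resize(c['frame'][90:260,180:390,::-1],None,fx=3.5,fy=3.5,interpolation=cv2.INTER_CUBIC))
```

```text
(no output)
```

View pics/w2a.png

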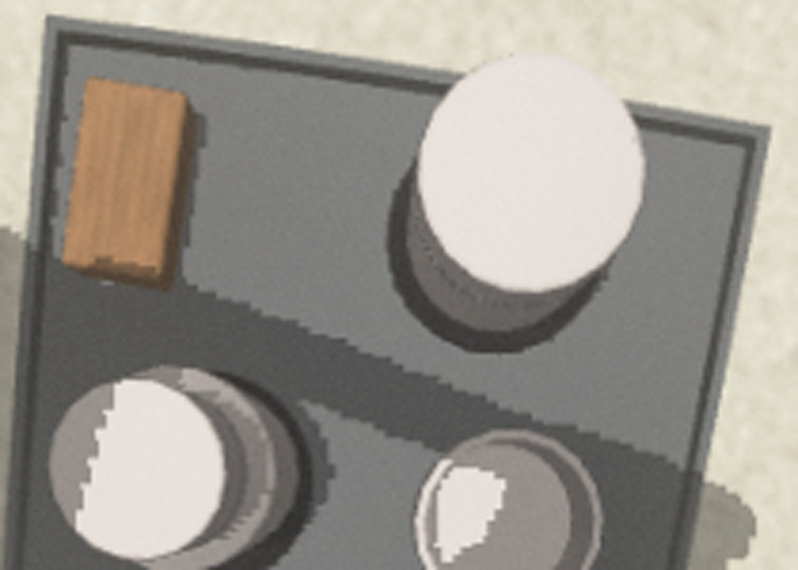

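View pics/w2b.png

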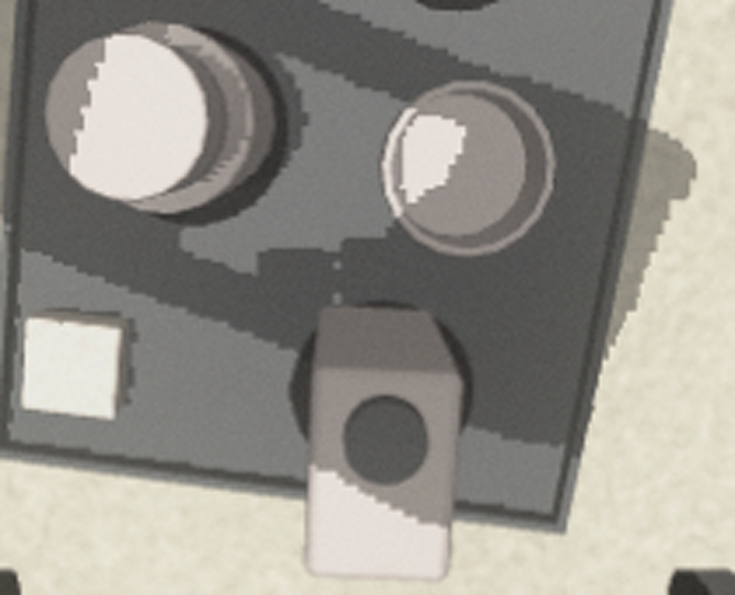

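```bash
cat > m4.py <<'E'
from h import *
np.set_printoptions(precision=4,suppress=True)
c=load('w2'); t=load('top0'); s=load('side0')
A=lambda x,y:(180+(x+.5)/3.8-.5,(y+.5)/3.8-.5)
B=lambda x,y:(180+(x+.5)/3.5-.5,90+(y+.5)/3.5-.5)
T=lambda x,y:(212+(x+.5)/5-.5,128+(y+.5)/5-.5)
def circ(cc,F,x0,x1,y0,y1,z):
    xm,ym=(x0+x1)/2,(y0+y1)/2
    P=[onz(cc,F(*q),z) for q in [(x0,ym),(x1,ym),(xm,y0),(xm,y1)]]
    return (sum(P)/4)[:2],'diam',np.linalg.norm(P[0]-P[1]),np.linalg.norm(P[2]-P[3])
for nm,a,b,z in [('jar',(A,418,645,55,293),(T,91,238,87,230),.089),('bottle',(A,50,226,378,559),(T,304,411,305,411),.149),('cup',(B,383,553,81,255),(T,322,461,113,250),.049)]:
    print(nm,'w2',*circ(c,*a,z),'| top',*circ(t,*b,z))
    ca=a[0](sum(a[1:3])/2,sum(a[3:])/2); cb=b[0](sum(b[1:3])/2,sum(b[3:])/2)
    print('  tri',*tri([ray(c,ca),ray(t,cb)]))
P=np.array([onz(c,B(*q),.116) for q in [(316,370),(463,378),(449,580),(305,574)]])
print('can',P[:,:2].tolist(),P.mean(0),np.linalg.norm(np.diff(P,axis=0),axis=1))
d=(P[0]-P[3]+P[1]-P[2]); print('yaw from y-edges',np.degrees(np.arctan2(-d[0],d[1]))); d=P[1]-P[0]+P[2]-P[3]; print('x-edges',np.degrees(np.arctan2(d[1],d[0])))
print('cap',onz(c,B(386,440),.126), onz(t,T(585,206),.126))
Q=np.array([onz(c,q,.016) for q in [A(47,16),A(769,127),B(564,532),B(0,455)]]); print('tray',Q[:,:2].tolist(),Q.mean(0))
u=Q[1]-Q[0]+Q[2]-Q[3]; v=Q[0]-Q[3]+Q[1]-Q[2]; yaw=np.arctan2(u[1],u[0]); print(np.degrees(yaw),np.degrees(np.arctan2(-v[0],v[1])),np.linalg.norm(u)/2,np.linalg.norm(v)/2)
ce=Q.mean(0)[:2];R=np.array([[np.cos(yaw),-np.sin(yaw)],[np.sin(yaw),np.cos(yaw)]])
for p in [(-.05,0),(.035,.09),(.035,-.09),(.045,0)]: print('pad',ce+R@np.array(p))
E=lambda x,y:(78+(x+.5)/5-.5,155+(y+.5)/5-.5)
print('platter',circ(t,E,86,381,80,372,.045))
E
python3 m4.py
```

```text
jar w2 [0.6012 0.0624] diam 0.058699622582008046 0.05799527866227857 | top [0.6014 0.0641] diam 0.05881524709379337 0.059198483873929626
  tri [0.6021 0.064  0.0846] [np.float64(0.0005648361282932724), np.float64(0.0005648361282932565)]
bottle w2 [ 0.5085 -0.0125] diam 0.0390646858506328 0.038989210818636294 | top [ 0.5083 -0.0115] diam 0.039321035883786645 0.039649843172280146
  tri [ 0.5084 -0.0119  0.1483] [np.float64(0.00042355124294125076), np.float64(0.00042355124294126214)]
cup w2 [ 0.6021 -0.0285] diam 0.05677551304631225 0.05704848866101716 | top [ 0.6026 -0.0281] diam 0.058067781168622455 0.059081678845579085
  tri [ 0.6016 -0.0281  0.0522] [np.float64(9.472512788406095e-05), np.float64(9.472512788406599e-05)]
can [[0.5527360996641517, -0.08212160387655076], [0.594635207949628, -0.08438340239486067], [0.592400290200093, -0.1467504174275684], [0.5491234986861673, -0.14482007430460528]] [ 0.5722 -0.1145  0.116 ] [0.042  0.0624 0.0433]
yaw from y-edges -2.676952165364722
x-edges -2.8176791954945233
cap [ 0.5725 -0.0999  0.126 ] [ 0.5717 -0.0994  0.126 ]
tray [[0.4591359268053292, 0.12693736464436559], [0.6854156048552079, 0.09540775293884428], [0.6484746862214172, -0.17068412846545034], [0.42657006876941794, -0.13903407543550964]] [ 0.5549 -0.0218  0.016 ]
-8.02400192712493 -7.442759880617617 0.2263077731600265 0.26829208433709845
pad [ 0.5054 -0.0149]
pad [0.6021 0.0624]
pad [ 0.577  -0.1158]
pad [ 0.5995 -0.0281]
platter (array([0.5286, 0.3169]), 'diam', np.float64(0.12462101853656486), np.float64(0.123839871781309))
```

Both views agree within 1–2 mm, and the sizes and heights check out:

| Item | Position (m) | Height of top (m) |
|---|---|---|
| Bottle | (.508,-.012) | .148 |
| Jar | (.601,.063) | .085 |
| Cup | (.602,-.028) | .052 |
| Canister | (.572,-.1145), yaw -2.7° | – |
| Platter | (.5286,.317) | – |

I'll take the bottle first, gripping it by the cap.

Run:
```python
from plan import *
plan([([.5084,-.012,.19],0,4),([.5084,-.012,.19],0,1),([.5084,-.012,.105],0,4)])
```

```text
t 4.0 p [ 0.5605 -0.0794  0.2709] az 0.09 open 0.999 F [ 0.3 -0.3  0.3]
0 [0.34, -0.26, 0.4] [0.0, 0.0, 0.0] 
1 [0.34, -0.26, 0.41] [0.0, 0.0, 0.0] 
2 [0.33, -0.26, 0.4] [0.0, 0.0, 0.0] 
3 [0.34, -0.26, 0.41] [0.0, 0.0, 0.0] 
4 [-0.0, -0.0, -0.0] [0.0, 0.0, 0.0] 
--
5 [-0.0, -0.0, 0.42] [0.0, 0.0, 0.0] 
6 [-0.0, -0.0, 0.43] [0.0, 0.0, 0.0] 
7 [-0.0, -0.0, 0.42] [0.0, 0.0, 0.0] 
8 [-0.0, -0.0, 0.43] [0.0, 0.0, 0.0] 
end [ 0.5084 -0.0119  0.1049]
```

Request:
drive_tool(deltas=[{"slide": [0.34,-0.26,0.4],"delta_rot": [0,0,0],"hand": 1},{"slide": [0.34,-0.26,0.41],"delta_rot": [0,0,0],"hand": 1},{"slide": [0.33,-0.26,0.4],"delta_rot": [0,0,0],"hand": 1},{"slide": [0.34,-0.26,0.41],"delta_rot": [0,0,0],"hand": 1},{"slide": [0,0,0],"delta_rot": [0,0,0],"hand": 1}])

```text
time_s: 4.62
eef_pos: [0.5067, -0.011, 0.1883]
eef_rot: [-0.002, 0.706, 0.708, -0.001]
wrist_force: [-0.9, 0.6, 0.8]
opening: 0.998
```

Request:
drive_tool(deltas=[{"slide": [0,0,0],"delta_rot": [0,0,0],"hand": 1},{"slide": [0,0,0],"delta_rot": [0,0,0],"hand": 1},{"slide": [0,0,0],"delta_rot": [0,0,0],"hand": 1},{"slide": [0,0,0],"delta_rot": [0,0,0],"hand": 1},{"slide": [0,0,0],"delta_rot": [0,0,0],"hand": 1}])

```text
time_s: 5.25
eef_pos: [0.5085, -0.0122, 0.1899]
eef_rot: [0.0, 0.707, 0.708, 0.0]
wrist_force: [-0.9, -0.4, -0.2]
opening: 0.998
```

Run:
```python
from plan import *
c=cam('wrist','w3'); save('w3',c)
c2=cam('side','s3')
plan([([.5084,-.012,.105],0,4)])
```

```text
t 5.35 p [ 0.5084 -0.0121  0.1898] az 0.07 open 1.003 F [-0.1  0.  -0. ]
0 [0.0, -0.0, 0.42] [-0.0, -0.0, 0.0] 
1 [0.0, -0.0, 0.43] [-0.0, -0.0, 0.0] 
2 [0.0, -0.0, 0.42] [-0.0, -0.0, 0.0] 
3 [0.0, -0.0, 0.43] [-0.0, -0.0, 0.0] 
end [ 0.5084 -0.0121  0.1048]
```

View pics/w3.png

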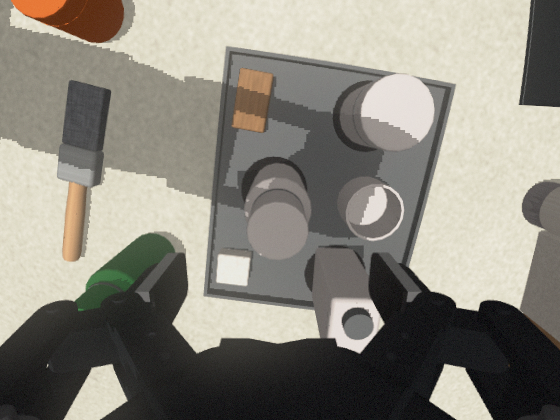

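The bottle cap at (278,224) is centred between the fingers. Going down to grip.

Request:
drive_tool(deltas=[{"slide": [0,0,0.42],"delta_rot": [0,0,0],"hand": 1},{"slide": [0,0,0.43],"delta_rot": [0,0,0],"hand": 1},{"slide": [0,0,0.42],"delta_rot": [0,0,0],"hand": 1},{"slide": [0,0,0.43],"delta_rot": [0,0,0],"hand": 1},{"slide": [0,0,0],"delta_rot": [0,0,0],"hand": 1}])

```text
time_s: 5.98
eef_pos: [0.5069, -0.0117, 0.1032]
eef_rot: [-0.002, 0.707, 0.708, -0.001]
wrist_force: [-0.3, 0.2, -0.3]
opening: 0.999
```

Request:
drive_tool(deltas=[{"slide": [0,0,0],"delta_rot": [0,0,0],"hand": 1},{"slide": [0,0,0],"delta_rot": [0,0,0],"hand": 0.6},{"slide": [0,0,0],"delta_rot": [0,0,0],"hand": 0.3},{"slide": [0,0,0],"delta_rot": [0,0,0],"hand": 0},{"slide": [0,0,0],"delta_rot": [0,0,0],"hand": 0}])

```text
time_s: 6.6
eef_pos: [0.5085, -0.0122, 0.1057]
eef_rot: [0.0, 0.707, 0.708, -0.0]
wrist_force: [-2.8, 0.4, 5.8]
opening: 0.457
```

Request:
drive_tool(deltas=[{"slide": [0,0,0],"delta_rot": [0,0,0],"hand": 0},{"slide": [0,0,0],"delta_rot": [0,0,0],"hand": 0},{"slide": [0,0,0],"delta_rot": [0,0,0],"hand": 0},{"slide": [0,0,0],"delta_rot": [0,0,0],"hand": 0},{"slide": [0,0,0],"delta_rot": [0,0,0],"hand": 0}])

```text
time_s: 7.22
eef_pos: [0.5085, -0.0122, 0.1057]
eef_rot: [0.0, 0.707, 0.708, -0.0]
wrist_force: [-2.8, -0.7, 6.0]
opening: 0.46
```

Run:
```python
from plan import *
c=cam('side','s4')
plan([([.5084,-.012,.25],0,5),([.475,-.16,.25],0,4),([.442,-.30,.25],0,6),([.442,-.30,.107],0,5)])
```

```text
t 7.275 p [ 0.5085 -0.0122  0.1057] az 0.09 open 0.461 F [-3.4  0.1  5.3]
0 [0.0, -0.0, -0.58] [0.0, 0.0, 0.0] 
1 [0.0, -0.0, -0.58] [0.0, 0.0, 0.0] 
2 [0.0, -0.0, -0.58] [0.0, 0.0, 0.0] 
3 [0.0, -0.0, -0.57] [0.0, 0.0, 0.0] 
4 [0.0, -0.0, -0.58] [0.0, 0.0, 0.0] 
--
5 [-0.74, -0.17, 0.0] [0.0, 0.0, 0.0] 
6 [-0.74, -0.17, 0.0] [0.0, 0.0, 0.0] 
7 [-0.74, -0.17, 0.0] [0.0, 0.0, 0.0] 
8 [-0.74, -0.16, 0.01] [0.0, 0.0, 0.0] 
9 [-0.47, -0.11, -0.0] [0.0, 0.0, 0.0] 
--
10 [-0.47, -0.11, -0.0] [0.0, 0.0, 0.0] 
11 [-0.46, -0.11, -0.0] [0.0, 0.0, 0.0] 
12 [-0.47, -0.11, -0.0] [0.0, 0.0, 0.0] 
13 [-0.46, -0.11, -0.0] [0.0, 0.0, 0.0] 
14 [-0.47, -0.12, -0.0] [0.0, 0.0, 0.0] 
--
15 [0.0, 0.0, 0.57] [0.0, 0.0, 0.0] 
16 [0.0, 0.0, 0.57] [0.0, 0.0, 0.0] 
17 [0.0, 0.0, 0.57] [0.0, 0.0, 0.0] 
18 [0.0, 0.0, 0.57] [0.0, 0.0, 0.0] 
19 [0.01, 0.0, 0.58] [0.0, 0.0, 0.0] 
--
end [ 0.4419 -0.2998  0.1068]
```

View pics/s4.png

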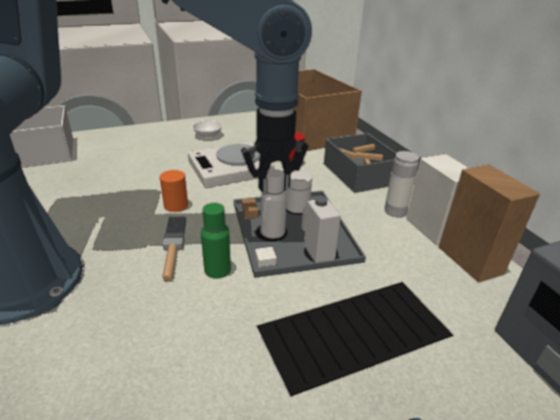

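The bottle is gripped: opening 0.46 is about 39 mm, against a 40 mm cap. It still stands upright at (272,205) in the side view. Lifting and moving to the mat.

Request:
drive_tool(deltas=[{"slide": [0,0,-0.3],"delta_rot": [0,0,0],"hand": 0},{"slide": [0,0,-0.6],"delta_rot": [0,0,0],"hand": 0},{"slide": [0,0,-0.8],"delta_rot": [0,0,0],"hand": 0},{"slide": [0,0,-0.8],"delta_rot": [0,0,0],"hand": 0},{"slide": [0,0,-0.4],"delta_rot": [0,0,0],"hand": 0}])

```text
time_s: 7.9
eef_pos: [0.5092, -0.0122, 0.253]
eef_rot: [0.002, 0.707, 0.708, 0.001]
wrist_force: [0.5, 0.1, -2.3]
opening: 0.457
```

Request:
drive_tool(deltas=[{"slide": [-0.4,-0.09,0],"delta_rot": [0,0,0],"hand": 0},{"slide": [-0.7,-0.16,0],"delta_rot": [0,0,0],"hand": 0},{"slide": [-0.8,-0.19,0],"delta_rot": [0,0,0],"hand": 0},{"slide": [-0.8,-0.19,0],"delta_rot": [0,0,0],"hand": 0},{"slide": [-0.8,-0.19,0],"delta_rot": [0,0,0],"hand": 0}])

```text
time_s: 8.52
eef_pos: [0.4671, -0.1881, 0.2504]
eef_rot: [0.0, 0.707, 0.708, 0.0]
wrist_force: [1.1, -0.7, -3.3]
opening: 0.458
```

Request:
drive_tool(deltas=[{"slide": [-0.8,-0.19,0],"delta_rot": [0,0,0],"hand": 0},{"slide": [-0.8,-0.18,0],"delta_rot": [0,0,0],"hand": 0},{"slide": [-0.5,-0.12,0],"delta_rot": [0,0,0],"hand": 0},{"slide": [-0.16,-0.02,0],"delta_rot": [0,0,0],"hand": 0},{"slide": [0,0,0],"delta_rot": [0,0,0],"hand": 0}])

```text
time_s: 9.15
eef_pos: [0.4423, -0.2999, 0.2499]
eef_rot: [-0.0, 0.707, 0.707, 0.0]
wrist_force: [1.3, 0.5, -2.0]
opening: 0.458
```

Run:
```python
from plan import *
c=cam('side','s5')
plan([([.442,-.30,.107],0,5)])
```

```text
t 9.2 p [ 0.4424 -0.2994  0.2498] az 0.09 open 0.464 F [ 0.3  0.8 -3.5]
0 [-0.0, -0.0, 0.57] [-0.0, -0.0, 0.0] 
1 [-0.0, -0.0, 0.57] [-0.0, -0.0, 0.0] 
2 [-0.01, -0.0, 0.57] [-0.0, -0.0, 0.0] 
3 [-0.0, -0.0, 0.57] [-0.0, -0.0, 0.0] 
4 [-0.01, -0.01, 0.58] [-0.0, -0.0, 0.001] 
--
end [ 0.4419 -0.3002  0.1068]
```

View pics/s5.png

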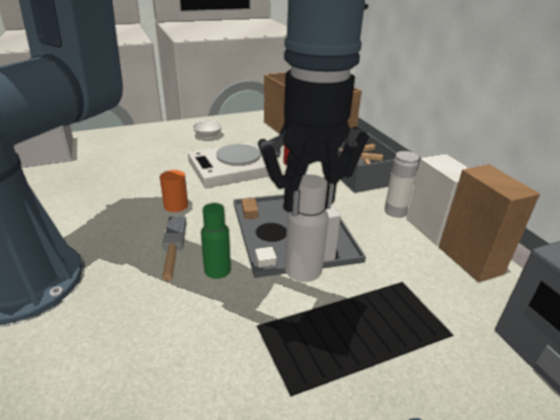

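Request:
drive_tool(deltas=[{"slide": [0,0,0.6],"delta_rot": [0,0,0],"hand": 0},{"slide": [0,0,0.8],"delta_rot": [0,0,0],"hand": 0},{"slide": [0,0,0.8],"delta_rot": [0,0,0],"hand": 0},{"slide": [0,0,0.45],"delta_rot": [0,0,0],"hand": 0},{"slide": [0,0,0.12],"delta_rot": [0,0,0],"hand": 0}])

```text
time_s: 9.82
eef_pos: [0.4419, -0.2981, 0.1098]
eef_rot: [-0.002, 0.706, 0.708, 0.0]
wrist_force: [-0.5, 0.5, -2.4]
opening: 0.462
```

Request:
drive_tool(deltas=[{"slide": [0,0,0],"delta_rot": [0,0,0],"hand": 0},{"slide": [0,0,0.04],"delta_rot": [0,0,0],"hand": 0},{"slide": [0,0,0.04],"delta_rot": [0,0,0],"hand": 0},{"slide": [0,0,0],"delta_rot": [0,0,0],"hand": 0},{"slide": [0,0,0],"delta_rot": [0,0,0],"hand": 0}])

```text
time_s: 10.45
eef_pos: [0.4423, -0.3003, 0.1075]
eef_rot: [0.0, 0.707, 0.708, 0.0]
wrist_force: [0.3, -0.3, -2.6]
opening: 0.46
```

Request:
drive_tool(deltas=[{"slide": [0,0,0.02],"delta_rot": [0,0,0],"hand": 0},{"slide": [0,0,0.02],"delta_rot": [0,0,0],"hand": 0},{"slide": [0,0,0],"delta_rot": [0,0,0],"hand": 0},{"slide": [0,0,0],"delta_rot": [0,0,0],"hand": 0},{"slide": [0,0,0],"delta_rot": [0,0,0],"hand": 0}])

```text
time_s: 11.08
eef_pos: [0.4424, -0.3004, 0.1057]
eef_rot: [0.0, 0.707, 0.708, -0.0]
wrist_force: [-2.1, 0.8, 5.2]
opening: 0.46
```

It rests on the mat with the same height and force as at pick-up. Releasing.

Request:
drive_tool(deltas=[{"slide": [0,0,0],"delta_rot": [0,0,0],"hand": 0.55},{"slide": [0,0,0],"delta_rot": [0,0,0],"hand": 0.8},{"slide": [0,0,0],"delta_rot": [0,0,0],"hand": 1},{"slide": [0,0,0],"delta_rot": [0,0,0],"hand": 1},{"slide": [0,0,-0.2],"delta_rot": [0,0,0],"hand": 1}])

```text
time_s: 11.7
eef_pos: [0.4418, -0.2996, 0.1148]
eef_rot: [-0.001, 0.707, 0.708, 0.0]
wrist_force: [0.0, 0.2, -0.4]
opening: 1.002
```

Request:
drive_tool(deltas=[{"slide": [0,0,-0.6],"delta_rot": [0,0,0],"hand": 1},{"slide": [0,0,-0.6],"delta_rot": [0,0,0],"hand": 1},{"slide": [0,0,-0.6],"delta_rot": [0,0,0],"hand": 1},{"slide": [0,0,-0.4],"delta_rot": [0,0,0],"hand": 1},{"slide": [0,0,0],"delta_rot": [0,0,0],"hand": 1}])

```text
time_s: 12.32
eef_pos: [0.4432, -0.3011, 0.2278]
eef_rot: [0.002, 0.707, 0.708, -0.0]
wrist_force: [-0.3, -0.4, -0.5]
opening: 1.0
```

Run:
```python
from plan import *
c=cam('side','s6')
plan([([.59,.045,.225],0,11),([.6013,.0632,.2],0,2),([.6013,.0632,.2],0,2),([.6013,.0632,.036],0,5)])
```

```text
t 12.375 p [ 0.4426 -0.3005  0.2261] az 0.08 open 0.998 F [-0.4 -0.8  0.3]
0 [0.63, 0.27, 0.0] [0.0, 0.0, 0.0] 
1 [0.63, 0.27, 0.0] [0.0, 0.0, 0.0] 
2 [0.63, 0.27, 0.0] [0.0, 0.0, 0.0] 
3 [0.63, 0.27, 0.0] [0.0, 0.0, 0.0] 
4 [0.63, 0.27, 0.0] [0.0, 0.0, 0.0] 
--
5 [0.63, 0.27, 0.0] [0.0, 0.0, 0.0] 
6 [0.63, 0.27, 0.0] [0.0, 0.0, 0.0] 
7 [0.62, 0.27, 0.0] [0.0, 0.0, 0.0] 
8 [0.63, 0.27, 0.01] [0.0, 0.0, 0.0] 
9 [0.62, 0.26, 0.0] [0.0, 0.0, 0.0] 
--
10 [0.63, 0.27, 0.01] [0.0, 0.0, 0.0] 
11 [0.18, 0.11, 0.25] [0.0, 0.0, 0.0] 
12 [0.18, 0.11, 0.25] [0.0, 0.0, 0.0] 
13 [-0.0, 0.0, -0.0] [0.0, 0.0, 0.0] 
14 [-0.0, 0.0, -0.0] [0.0, 0.0, 0.0] 
--
15 [0.0, -0.0, 0.66] [0.0, 0.0, 0.0] 
16 [0.0, -0.0, 0.65] [0.0, 0.0, 0.0] 
17 [0.0, -0.0, 0.66] [0.0, 0.0, 0.0] 
18 [0.0, -0.0, 0.65] [0.0, 0.0, 0.0] 
19 [0.0, -0.0, 0.66] [0.0, 0.0, 0.0] 
--
end [0.6014 0.063  0.0358]
```

View pics/s6.png

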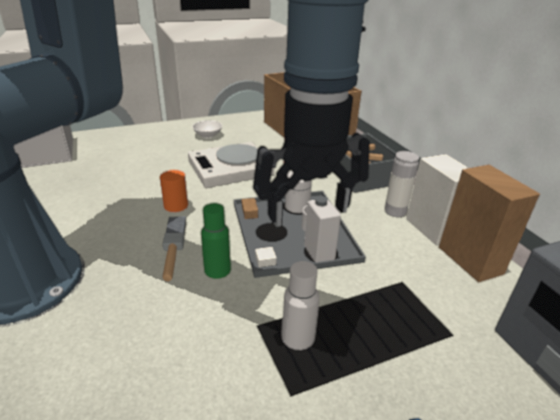

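The bottle stands upright on the mat at (300,343) in the side view. On to the jar.

Request:
drive_tool(deltas=[{"slide": [0.4,0.17,0],"delta_rot": [0,0,0],"hand": 1},{"slide": [0.7,0.31,0],"delta_rot": [0,0,0],"hand": 1},{"slide": [0.7,0.31,0],"delta_rot": [0,0,0],"hand": 1},{"slide": [0.7,0.31,0],"delta_rot": [0,0,0],"hand": 1},{"slide": [0.7,0.31,0],"delta_rot": [0,0,0],"hand": 1}])

```text
time_s: 13.0
eef_pos: [0.5122, -0.1386, 0.2238]
eef_rot: [-0.001, 0.707, 0.708, -0.0]
wrist_force: [0.7, 0.1, 0.2]
opening: 1.001
```

Request:
drive_tool(deltas=[{"slide": [0.8,0.35,0],"delta_rot": [0,0,0],"hand": 1},{"slide": [0.8,0.35,0],"delta_rot": [0,0,0],"hand": 1},{"slide": [0.8,0.35,0],"delta_rot": [0,0,0],"hand": 1},{"slide": [0.7,0.3,0],"delta_rot": [0,0,0],"hand": 1},{"slide": [0.6,0.26,0],"delta_rot": [0,0,0],"hand": 1}])

```text
time_s: 13.62
eef_pos: [0.5924, 0.0466, 0.2236]
eef_rot: [-0.001, 0.706, 0.708, -0.001]
wrist_force: [0.3, 0.1, -0.4]
opening: 1.003
```

Request:
drive_tool(deltas=[{"slide": [0.3,0.12,0.4],"delta_rot": [0,0,0],"hand": 1},{"slide": [0.07,0.03,0.5],"delta_rot": [0,0,0],"hand": 1},{"slide": [0,0,0.3],"delta_rot": [0,0,0],"hand": 1},{"slide": [0,0,0],"delta_rot": [0,0,0],"hand": 1},{"slide": [0,0,0],"delta_rot": [0,0,0],"hand": 1}])

```text
time_s: 14.25
eef_pos: [0.6006, 0.0629, 0.1658]
eef_rot: [0.0, 0.707, 0.707, 0.0]
wrist_force: [0.5, 1.0, -0.3]
opening: 1.0
```

Run:
```python
from plan import *
c=cam('wrist','w7'); save('w7',c)
plan([([.6013,.0632,.036],0,5)])
```

```text
t 14.3 p [0.6009 0.063  0.1662] az 0.03 open 1.0 F [-0.7 -0.1  0.3]
0 [0.0, 0.0, 0.52] [0.0, 0.0, 0.0] 
1 [0.0, 0.0, 0.52] [0.0, 0.0, 0.0] 
2 [0.0, 0.0, 0.52] [0.0, 0.0, 0.0] 
3 [0.0, 0.0, 0.52] [0.0, 0.0, 0.0] 
4 [0.0, 0.0, 0.52] [0.0, 0.0, 0.0] 
--
end [0.6011 0.063  0.0362]
```

View pics/w7.png

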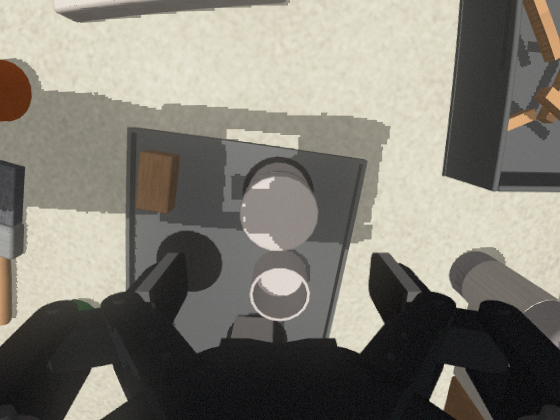

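The jar top at (279.5,212) is centred within about 1 mm between the fingers. Descending.

Request:
drive_tool(deltas=[{"slide": [0,0.01,0.6],"delta_rot": [0,0,0],"hand": 1},{"slide": [0,0,0.7],"delta_rot": [0,0,0],"hand": 1},{"slide": [0,0,0.7],"delta_rot": [0,0,0],"hand": 1},{"slide": [0,0,0.45],"delta_rot": [0,0,0],"hand": 1},{"slide": [0,0,0.15],"delta_rot": [0,0,0],"hand": 1}])

```text
time_s: 14.92
eef_pos: [0.6005, 0.0633, 0.0347]
eef_rot: [-0.0, 0.707, 0.707, -0.0]
wrist_force: [0.2, 0.1, -1.0]
opening: 1.001
```

Request:
drive_tool(deltas=[{"slide": [0,0,0],"delta_rot": [0,0,0],"hand": 1},{"slide": [0,0,0],"delta_rot": [0,0,0],"hand": 1},{"slide": [0,0,0],"delta_rot": [0,0,0],"hand": 1},{"slide": [0,0,0],"delta_rot": [0,0,0],"hand": 0.85},{"slide": [0,0,0],"delta_rot": [0,0,0],"hand": 0.75}])

```text
time_s: 15.55
eef_pos: [0.6009, 0.0636, 0.0356]
eef_rot: [0.0, 0.707, 0.708, 0.0]
wrist_force: [1.0, -0.3, -0.4]
opening: 0.749
```

Request:
drive_tool(deltas=[{"slide": [0,0,0],"delta_rot": [0,0,0],"hand": 0.6},{"slide": [0,0,0],"delta_rot": [0,0,0],"hand": 0.3},{"slide": [0,0,0],"delta_rot": [0,0,0],"hand": 0},{"slide": [0,0,0],"delta_rot": [0,0,0],"hand": 0},{"slide": [0,0,0],"delta_rot": [0,0,0],"hand": 0}])

```text
time_s: 16.18
eef_pos: [0.6013, 0.0635, 0.0359]
eef_rot: [0.0, 0.707, 0.708, 0.0]
wrist_force: [0.1, 0.9, 5.9]
opening: 0.69
```

Request:
drive_tool(deltas=[{"slide": [0,0,-0.3],"delta_rot": [0,0,0],"hand": 0},{"slide": [0,0,-0.7],"delta_rot": [0,0,0],"hand": 0},{"slide": [0,0,-0.9],"delta_rot": [0,0,0],"hand": 0},{"slide": [0,0,-0.9],"delta_rot": [0,0,0],"hand": 0},{"slide": [0,0,-0.5],"delta_rot": [0,0,0],"hand": 0}])

```text
time_s: 16.8
eef_pos: [0.6013, 0.0635, 0.2032]
eef_rot: [0.001, 0.707, 0.708, 0.001]
wrist_force: [-0.1, 0.3, -2.5]
opening: 0.691
```

Request:
drive_tool(deltas=[{"slide": [-0.4,-0.06,0],"delta_rot": [0,0,0],"hand": 0},{"slide": [-0.8,-0.12,0],"delta_rot": [0,0,0],"hand": 0},{"slide": [-0.8,-0.12,0],"delta_rot": [0,0,0],"hand": 0},{"slide": [-0.8,-0.12,0],"delta_rot": [0,0,0],"hand": 0},{"slide": [-0.8,-0.12,0],"delta_rot": [0,0,0],"hand": 0}])

```text
time_s: 17.42
eef_pos: [0.572, -0.1182, 0.1983]
eef_rot: [-0.002, 0.707, 0.707, -0.001]
wrist_force: [-0.3, 0.1, -3.5]
opening: 0.688
```

Request:
drive_tool(deltas=[{"slide": [-0.8,-0.12,0],"delta_rot": [0,0,0],"hand": 0},{"slide": [-0.8,-0.12,0],"delta_rot": [0,0,0],"hand": 0},{"slide": [-0.8,-0.12,0],"delta_rot": [0,0,0],"hand": 0},{"slide": [-0.8,-0.12,0],"delta_rot": [0,0,0],"hand": 0},{"slide": [-0.8,-0.12,0],"delta_rot": [0,0,0],"hand": 0}])

```text
time_s: 18.05
eef_pos: [0.5421, -0.3178, 0.1981]
eef_rot: [-0.002, 0.707, 0.707, -0.0]
wrist_force: [0.6, 0.1, -3.5]
opening: 0.686
```

Request:
drive_tool(deltas=[{"slide": [-0.45,-0.08,0],"delta_rot": [0,0,0],"hand": 0},{"slide": [-0.12,-0.02,0],"delta_rot": [0,0,0],"hand": 0},{"slide": [0,0,0],"delta_rot": [0,0,0],"hand": 0},{"slide": [0,0,0],"delta_rot": [0,0,0],"hand": 0},{"slide": [0,0,0],"delta_rot": [0,0,0],"hand": 0}])

```text
time_s: 18.68
eef_pos: [0.5398, -0.3439, 0.2004]
eef_rot: [0.0, 0.706, 0.708, 0.0]
wrist_force: [0.0, -0.2, -3.1]
opening: 0.693
```

Run:
```python
from plan import *
c=cam('side','s8')
plan([([.54,-.345,.0365],0,5)])
```

```text
t 18.725 p [ 0.5398 -0.344   0.2005] az 0.15 open 0.687 F [ 0.9  0.3 -3.1]
0 [-0.0, 0.0, 0.66] [0.0, -0.0, 0.0] 
1 [-0.0, 0.0, 0.65] [0.0, -0.0, 0.0] 
2 [-0.01, 0.0, 0.66] [0.0, -0.0, 0.0] 
3 [-0.0, 0.0, 0.65] [0.0, -0.0, 0.0] 
4 [-0.01, 0.0, 0.66] [0.0, -0.0, 0.001] 
--
end [ 0.5398 -0.345   0.0365]
```

View pics/s8.png

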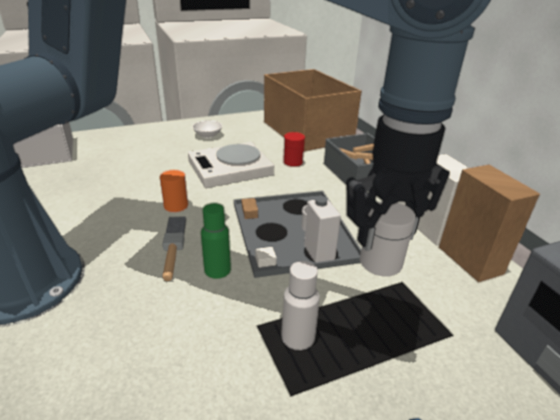

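Request:
drive_tool(deltas=[{"slide": [0,0,0.7],"delta_rot": [0,0,0],"hand": 0},{"slide": [0,0,0.9],"delta_rot": [0,0,0],"hand": 0},{"slide": [0,0,0.9],"delta_rot": [0,0,0],"hand": 0},{"slide": [0,0,0.5],"delta_rot": [0,0,0],"hand": 0},{"slide": [0,0,0.15],"delta_rot": [0,0,0],"hand": 0}])

```text
time_s: 19.35
eef_pos: [0.5385, -0.3436, 0.0408]
eef_rot: [-0.002, 0.706, 0.708, -0.0]
wrist_force: [-0.2, 0.1, -3.2]
opening: 0.688
```

Request:
drive_tool(deltas=[{"slide": [0,0,0.05],"delta_rot": [0,0,0],"hand": 0},{"slide": [0,0,0.05],"delta_rot": [0,0,0],"hand": 0},{"slide": [0,0,0],"delta_rot": [0,0,0],"hand": 0},{"slide": [0,0,0.03],"delta_rot": [0,0,0],"hand": 0},{"slide": [0,0,0],"delta_rot": [0,0,0],"hand": 0}])

```text
time_s: 19.98
eef_pos: [0.5394, -0.3451, 0.0365]
eef_rot: [0.0, 0.707, 0.708, 0.0]
wrist_force: [0.1, 0.1, -3.4]
opening: 0.688
```

Request:
drive_tool(deltas=[{"slide": [0,0,0.02],"delta_rot": [0,0,0],"hand": 0},{"slide": [0,0,0.01],"delta_rot": [0,0,0],"hand": 0},{"slide": [0,0,0],"delta_rot": [0,0,0],"hand": 0},{"slide": [0,0,0],"delta_rot": [0,0,0],"hand": 0},{"slide": [0,0,0],"delta_rot": [0,0,0],"hand": 0}])

```text
time_s: 20.6
eef_pos: [0.5395, -0.3452, 0.0359]
eef_rot: [0.0, 0.707, 0.708, -0.0]
wrist_force: [-2.5, 1.4, 5.6]
opening: 0.687
```

The jar is resting on the mat. Releasing and rising.

Request:
drive_tool(deltas=[{"slide": [0,0,0],"delta_rot": [0,0,0],"hand": 0.75},{"slide": [0,0,0],"delta_rot": [0,0,0],"hand": 0.9},{"slide": [0,0,0],"delta_rot": [0,0,0],"hand": 0.95},{"slide": [0,0,0],"delta_rot": [0,0,0],"hand": 0.95},{"slide": [0,0,-0.3],"delta_rot": [0,0,0],"hand": 0.95}])

```text
time_s: 21.22
eef_pos: [0.5384, -0.3442, 0.0489]
eef_rot: [-0.002, 0.707, 0.708, -0.0]
wrist_force: [-0.9, 0.1, -0.4]
opening: 0.949
```

Request:
drive_tool(deltas=[{"slide": [0,0,-0.6],"delta_rot": [0,0,0],"hand": 0.95},{"slide": [0,0,-0.9],"delta_rot": [0,0,0],"hand": 0.95},{"slide": [0,0,-0.9],"delta_rot": [0,0,0],"hand": 1},{"slide": [0,0,-0.6],"delta_rot": [0,0,0],"hand": 1},{"slide": [0,0,0],"delta_rot": [0,0,0],"hand": 1}])

```text
time_s: 21.85
eef_pos: [0.541, -0.3465, 0.2046]
eef_rot: [0.004, 0.707, 0.708, 0.0]
wrist_force: [-0.0, -0.5, -0.6]
opening: 0.994
```

Run:
```python
from plan import *
c=cam('side','s9')
plan([([.5722,-.1145,.2],-2.7,5),([.5722,-.1145,.07],-2.7,5)])
```

```text
t 21.9 p [ 0.54   -0.3456  0.2019] az 0.08 open 0.998 F [-0.8 -0.  -0.5]
0 [0.92, 0.13, 0.01] [0.0, 0.0, 0.003] 
1 [0.93, 0.12, 0.0] [0.0, 0.0, 0.003] 
2 [0.93, 0.11, 0.01] [0.0, 0.0, 0.003] 
3 [0.93, 0.11, 0.0] [0.0, 0.0, 0.003] 
4 [0.92, 0.09, 0.01] [0.001, 0.001, 0.003] 
--
5 [0.0, 0.0, 0.52] [-0.0, -0.0, 0.0] 
6 [0.0, 0.0, 0.52] [-0.0, -0.0, 0.0] 
7 [0.0, 0.0, 0.52] [-0.0, -0.0, 0.0] 
8 [0.0, 0.0, 0.52] [-0.0, -0.0, 0.0] 
9 [0.0, 0.0, 0.52] [-0.0, -0.0, 0.0] 
--
end [ 0.572  -0.1145  0.0699]
```

View pics/s9.png

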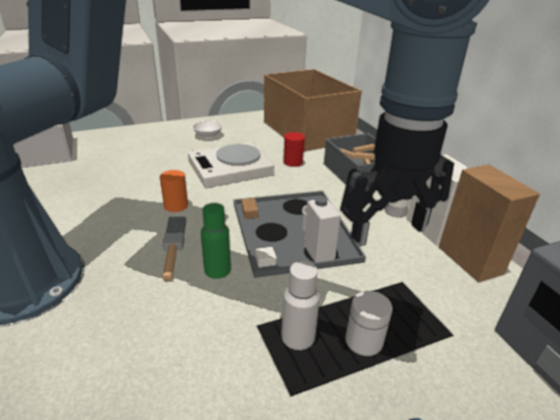

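The jar stands on the mat at (368,345) beside the bottle. On to the canister.

Request:
drive_tool(deltas=[{"slide": [0.5,0.08,0],"delta_rot": [0,0,0.003],"hand": 1},{"slide": [0.95,0.12,0],"delta_rot": [0,0,0.003],"hand": 1},{"slide": [0.95,0.11,0],"delta_rot": [0,0,0.003],"hand": 1},{"slide": [0.95,0.11,0],"delta_rot": [0,0,0.003],"hand": 1},{"slide": [0.85,0.1,0],"delta_rot": [0,0,0.003],"hand": 1}])

```text
time_s: 22.52
eef_pos: [0.5684, -0.1334, 0.198]
eef_rot: [-0.001, 0.723, 0.691, -0.001]
wrist_force: [1.1, 0.3, 0.2]
opening: 0.996
```

Request:
drive_tool(deltas=[{"slide": [0.4,0.04,0.3],"delta_rot": [0,0,0],"hand": 1},{"slide": [0.03,0,0.2],"delta_rot": [0,0,0],"hand": 1},{"slide": [0,0,0],"delta_rot": [0,0,0],"hand": 1},{"slide": [0,0,0],"delta_rot": [0,0,0],"hand": 1},{"slide": [0,0,0],"delta_rot": [0,0,0],"hand": 1}])

```text
time_s: 23.15
eef_pos: [0.5725, -0.1154, 0.1752]
eef_rot: [0.0, 0.724, 0.69, 0.0]
wrist_force: [-0.6, 0.2, -0.4]
opening: 1.002
```

Run:
```python
from plan import *
c=cam('wrist','w10'); save('w10',c)
plan([([.5722,-.1145,.07],-2.7,5)])
```

```text
t 23.2 p [ 0.5725 -0.1152  0.1752] az -2.69 open 0.999 F [ 0.  -0.4 -0.8]
0 [0.0, -0.0, 0.42] [0.0, 0.0, 0.0] 
1 [0.0, -0.0, 0.42] [0.0, 0.0, 0.0] 
2 [0.0, -0.0, 0.42] [0.0, 0.0, 0.0] 
3 [0.01, -0.0, 0.42] [0.0, 0.0, 0.0] 
4 [0.0, -0.01, 0.42] [0.0, 0.0, 0.0] 
--
end [ 0.5722 -0.1147  0.0702]
```

View pics/w10.png

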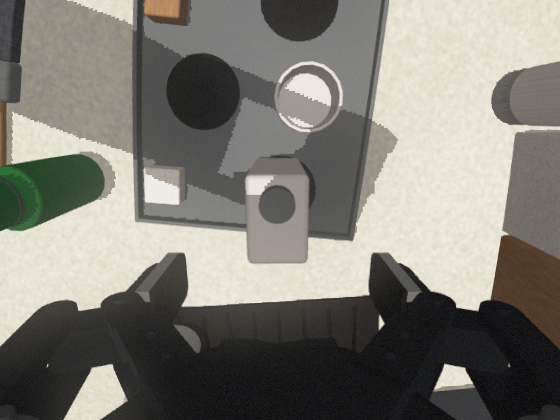

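The canister top at columns 247–307 is centred at 277 and square to the fingers. Descending.

Request:
drive_tool(deltas=[{"slide": [0.01,0,0.4],"delta_rot": [0,0,0],"hand": 1},{"slide": [0,0,0.6],"delta_rot": [0,0,0],"hand": 1},{"slide": [0,0,0.6],"delta_rot": [0,0,0],"hand": 1},{"slide": [0,0,0.4],"delta_rot": [0,0,0],"hand": 1},{"slide": [0,0,0.1],"delta_rot": [0,0,0],"hand": 1}])

```text
time_s: 23.82
eef_pos: [0.5717, -0.1136, 0.0686]
eef_rot: [-0.001, 0.723, 0.691, -0.0]
wrist_force: [0.3, 0.5, 0.3]
opening: 1.0
```

Request:
drive_tool(deltas=[{"slide": [0,0,0],"delta_rot": [0,0,0],"hand": 1},{"slide": [0,0,0],"delta_rot": [0,0,0],"hand": 1},{"slide": [0,0,0],"delta_rot": [0,0,0],"hand": 0.85},{"slide": [0,0,0],"delta_rot": [0,0,0],"hand": 0.7},{"slide": [0,0,0],"delta_rot": [0,0,0],"hand": 0.6}])

```text
time_s: 24.45
eef_pos: [0.5725, -0.1137, 0.07]
eef_rot: [0.0, 0.723, 0.691, 0.0]
wrist_force: [-0.5, -0.1, -0.1]
opening: 0.6
```

Request:
drive_tool(deltas=[{"slide": [0,0,0],"delta_rot": [0,0,0],"hand": 0.5},{"slide": [0,0,0],"delta_rot": [0,0,0],"hand": 0.3},{"slide": [0,0,0],"delta_rot": [0,0,0],"hand": 0},{"slide": [0,0,0],"delta_rot": [0,0,0],"hand": 0},{"slide": [0,0,0],"delta_rot": [0,0,0],"hand": 0}])

```text
time_s: 25.08
eef_pos: [0.5723, -0.1137, 0.0701]
eef_rot: [-0.0, 0.723, 0.691, -0.0]
wrist_force: [-2.5, 0.9, 5.3]
opening: 0.506
```

Run:
```python
from plan import *
t=load('top0')
for p in [(305,75),(362,75),(357,73),(405,75),(452,100),(290,85)]: print(p,onz(t,p,0).round(3),onz(t,p,.15).round(3))
plan([([.5723,-.1137,.19],-2.7,3),([.63,-.295,.19],-2.7,5)])
```

```text
(305, 75) [ 0.826 -0.066  0.   ] [ 0.753 -0.055  0.15 ]
(362, 75) [ 0.827 -0.197  0.   ] [ 0.754 -0.166  0.15 ]
(357, 73) [ 0.832 -0.186  0.   ] [ 0.758 -0.157  0.15 ]
(405, 75) [ 0.828 -0.298  0.   ] [ 0.755 -0.251  0.15 ]
(452, 100) [ 0.768 -0.404  0.   ] [ 0.704 -0.341  0.15 ]
(290, 85) [ 0.802 -0.032  0.   ] [ 0.732 -0.026  0.15 ]
t 25.075 p [ 0.5723 -0.1137  0.0701] az -2.62 open 0.506 F [-2.5  0.9  5.3]
0 [-0.0, -0.0, -0.8] [-0.0, 0.0, 0.0] 
1 [-0.0, -0.0, -0.8] [-0.0, 0.0, 0.0] 
2 [-0.0, -0.0, -0.8] [-0.0, 0.0, 0.0] 
3 [-0.71, 0.26, 0.0] [-0.0, 0.0, 0.0] 
4 [-0.71, 0.26, 0.0] [-0.0, 0.0, 0.0] 
--
5 [-0.72, 0.27, 0.0] [-0.0, 0.0, 0.0] 
6 [-0.71, 0.26, 0.0] [-0.0, 0.0, 0.0] 
7 [-0.72, 0.27, 0.0] [-0.0, 0.0, 0.0] 
end [ 0.6301 -0.295   0.1901]
```

Everything behind the work area starts at x of about 0.77 or more, so it's clear.

Request:
drive_tool(deltas=[{"slide": [0,0,-0.3],"delta_rot": [0,0,0],"hand": 0},{"slide": [0,0,-0.7],"delta_rot": [0,0,0],"hand": 0},{"slide": [0,0,-0.8],"delta_rot": [0,0,0],"hand": 0},{"slide": [0,0,-0.5],"delta_rot": [0,0,0],"hand": 0},{"slide": [-0.3,0.11,-0.1],"delta_rot": [0,0,0],"hand": 0}])

```text
time_s: 25.7
eef_pos: [0.5782, -0.1289, 0.1921]
eef_rot: [0.002, 0.723, 0.691, 0.001]
wrist_force: [0.2, -0.2, -4.1]
opening: 0.506
```

Request:
drive_tool(deltas=[{"slide": [-0.6,0.22,0],"delta_rot": [0,0,0],"hand": 0},{"slide": [-0.8,0.3,0],"delta_rot": [0,0,0],"hand": 0},{"slide": [-0.8,0.3,0],"delta_rot": [0,0,0],"hand": 0},{"slide": [-0.7,0.26,0],"delta_rot": [0,0,0],"hand": 0},{"slide": [-0.37,0.13,0],"delta_rot": [0,0,0],"hand": 0}])

```text
time_s: 26.32
eef_pos: [0.6294, -0.2978, 0.1875]
eef_rot: [-0.001, 0.724, 0.69, -0.001]
wrist_force: [-0.2, -0.1, -3.4]
opening: 0.51
```

Request:
drive_tool(deltas=[{"slide": [0,0,0],"delta_rot": [0,0,0],"hand": 0},{"slide": [0,0,0],"delta_rot": [0,0,0],"hand": 0},{"slide": [0,0,0],"delta_rot": [0,0,0],"hand": 0},{"slide": [0,0,0],"delta_rot": [0,0,0],"hand": 0},{"slide": [0,0,0],"delta_rot": [0,0,0],"hand": 0}])

```text
time_s: 26.95
eef_pos: [0.6302, -0.2945, 0.1901]
eef_rot: [0.0, 0.723, 0.691, 0.0]
wrist_force: [0.1, 0.1, -3.8]
opening: 0.505
```

Run:
```python
from plan import *
c=cam('side','s11')
plan([([.63,-.295,.071],-2.7,5)])
```

```text
t 27.0 p [ 0.6302 -0.2947  0.19  ] az -2.6 open 0.508 F [ 0.5 -0.1 -3.7]
0 [-0.0, -0.0, 0.48] [0.0, 0.0, 0.0] 
1 [-0.0, -0.0, 0.48] [0.0, 0.0, 0.0] 
2 [-0.0, -0.0, 0.47] [0.0, 0.0, 0.0] 
3 [-0.0, -0.0, 0.48] [0.0, 0.0, 0.0] 
4 [-0.01, -0.0, 0.47] [0.0, 0.0, 0.001] 
--
end [ 0.6302 -0.2952  0.071 ]
```

View pics/s11.png

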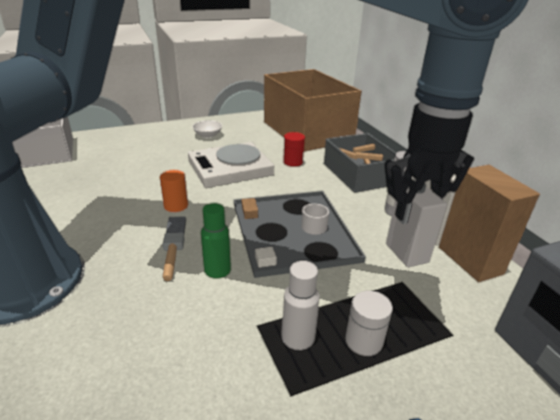

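Request:
drive_tool(deltas=[{"slide": [0,0,0.5],"delta_rot": [0,0,0],"hand": 0},{"slide": [0,0,0.7],"delta_rot": [0,0,0],"hand": 0},{"slide": [0,0,0.7],"delta_rot": [0,0,0],"hand": 0},{"slide": [0,0,0.3],"delta_rot": [0,0,0],"hand": 0},{"slide": [0,0,0.1],"delta_rot": [0,0,0],"hand": 0}])

```text
time_s: 27.62
eef_pos: [0.6299, -0.2948, 0.0742]
eef_rot: [-0.001, 0.723, 0.691, -0.0]
wrist_force: [-0.1, 0.7, -4.1]
opening: 0.51
```

Request:
drive_tool(deltas=[{"slide": [0,0,0.04],"delta_rot": [0,0,0],"hand": 0},{"slide": [0,0,0.02],"delta_rot": [0,0,0],"hand": 0},{"slide": [0,0,0.02],"delta_rot": [0,0,0],"hand": 0},{"slide": [0,0,0.01],"delta_rot": [0,0,0],"hand": 0},{"slide": [0,0,0],"delta_rot": [0,0,0],"hand": 0}])

```text
time_s: 28.25
eef_pos: [0.6302, -0.295, 0.0705]
eef_rot: [0.0, 0.723, 0.691, 0.0]
wrist_force: [0.7, 0.4, -3.0]
opening: 0.506
```

Request:
drive_tool(deltas=[{"slide": [0,0,0.02],"delta_rot": [0,0,0],"hand": 0},{"slide": [0,0,0],"delta_rot": [0,0,0],"hand": 0},{"slide": [0,0,0],"delta_rot": [0,0,0],"hand": 0},{"slide": [0,0,0],"delta_rot": [0,0,0],"hand": 0},{"slide": [0,0,0],"delta_rot": [0,0,0],"hand": 0}])

```text
time_s: 28.88
eef_pos: [0.6302, -0.2951, 0.0701]
eef_rot: [0.0, 0.723, 0.691, -0.0]
wrist_force: [-3.8, 2.1, 5.6]
opening: 0.51
```

Request:
drive_tool(deltas=[{"slide": [0,0,0],"delta_rot": [0,0,0],"hand": 0.6},{"slide": [0,0,0],"delta_rot": [0,0,0],"hand": 0.8},{"slide": [0,0,0],"delta_rot": [0,0,0],"hand": 0.9},{"slide": [0,0,0],"delta_rot": [0,0,0],"hand": 0.9},{"slide": [0,0,-0.3],"delta_rot": [0,0,0],"hand": 0.9}])

```text
time_s: 29.5
eef_pos: [0.6291, -0.2943, 0.0832]
eef_rot: [-0.002, 0.723, 0.691, -0.0]
wrist_force: [0.7, -0.8, 0.4]
opening: 0.898
```

Request:
drive_tool(deltas=[{"slide": [0,0,-0.6],"delta_rot": [0,0,0],"hand": 1},{"slide": [0,0,-0.8],"delta_rot": [0,0,0],"hand": 1},{"slide": [0,0,-0.6],"delta_rot": [0,0,0],"hand": 1},{"slide": [0,0,-0.3],"delta_rot": [0,0,0],"hand": 1},{"slide": [0,0,0],"delta_rot": [0,0,0],"hand": 1}])

```text
time_s: 30.12
eef_pos: [0.6307, -0.2954, 0.2009]
eef_rot: [0.001, 0.723, 0.691, 0.0]
wrist_force: [0.9, 0.0, 0.2]
opening: 1.001
```

Run:
```python
from plan import *
c=cam('side','s12'); save('s12',c); c=cam('top','t12'); save('t12',c)
plan([([.6023,-.0283,.17],0,5),([.6023,-.0283,.012],0,5)])
cv2.imwrite('pics/t12z.png',cv2.resize(c['frame'][120:280,210:470,::-1],None,fx=3,fy=3,interpolation=cv2.INTER_CUBIC))
```

```text
t 30.225 p [ 0.6295 -0.2946  0.198 ] az -2.62 open 1.001 F [ 0.9 -0.2 -0.1]
0 [1.06, -0.16, 0.11] [-0.0, -0.0, -0.003] !!
1 [1.06, -0.15, 0.11] [-0.0, -0.0, -0.003] !!
2 [1.06, -0.14, 0.12] [-0.0, -0.0, -0.003] !!
3 [1.06, -0.12, 0.11] [-0.0, -0.0, -0.003] !!
4 [1.07, -0.12, 0.12] [-0.001, -0.0, -0.003] !!
--
5 [-0.0, -0.0, 0.63] [0.0, -0.0, 0.0] 
6 [-0.0, -0.0, 0.63] [0.0, -0.0, 0.0] 
7 [-0.0, -0.0, 0.63] [0.0, -0.0, 0.0] 
8 [-0.0, -0.0, 0.63] [0.0, -0.0, 0.0] 
9 [-0.0, -0.0, 0.64] [0.0, -0.0, 0.0] 
--
end [ 0.6024 -0.0281  0.0118]
```

View pics/s12.png

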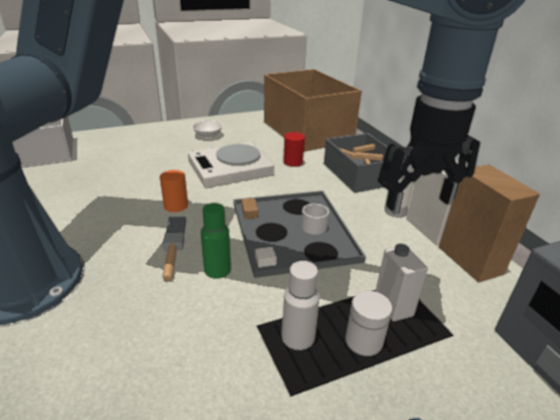

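View pics/t12z.png

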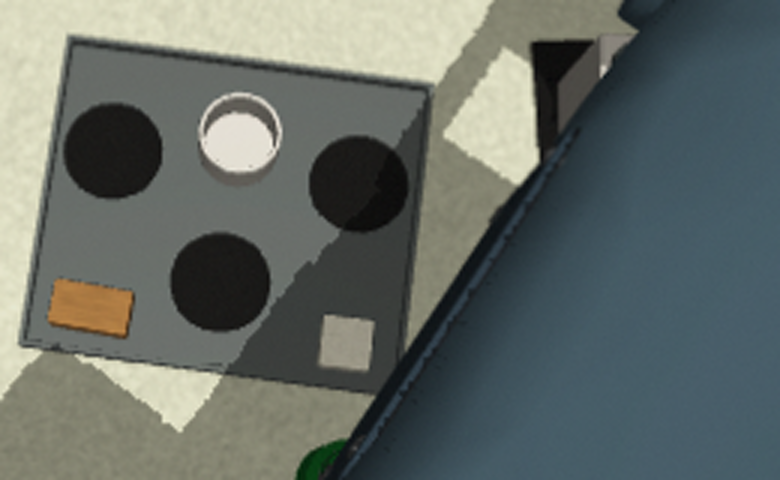

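All three stand on the mat: bottle (300,343), jar (368,345) and canister (400,300) in the side view. The cartons and the cup are undisturbed in the top view. Now the cup.

Request:
drive_tool(deltas=[{"slide": [0.5,-0.08,0],"delta_rot": [0,0,-0.003],"hand": 1},{"slide": [0.95,-0.15,0],"delta_rot": [0,0,-0.003],"hand": 1},{"slide": [0.95,-0.14,0],"delta_rot": [0,0,-0.003],"hand": 1},{"slide": [0.95,-0.13,0],"delta_rot": [0,0,-0.003],"hand": 1},{"slide": [0.95,-0.11,0.2],"delta_rot": [0,0,-0.003],"hand": 1}])

```text
time_s: 30.85
eef_pos: [0.6042, -0.0777, 0.1881]
eef_rot: [-0.001, 0.707, 0.708, -0.0]
wrist_force: [1.3, 0.1, 0.6]
opening: 1.007
```

Request:
drive_tool(deltas=[{"slide": [0.7,-0.05,0.6],"delta_rot": [0,0,0],"hand": 1},{"slide": [0.3,-0.02,0.6],"delta_rot": [0,0,0],"hand": 1},{"slide": [0,0,0.3],"delta_rot": [0,0,0],"hand": 1},{"slide": [0,0,0],"delta_rot": [0,0,0],"hand": 1},{"slide": [0,0,0],"delta_rot": [0,0,0],"hand": 1}])

```text
time_s: 31.48
eef_pos: [0.6022, -0.0305, 0.1151]
eef_rot: [0.001, 0.707, 0.707, 0.0]
wrist_force: [-0.0, 0.2, -0.1]
opening: 0.999
```

Run:
```python
from plan import *
c=cam('wrist','w13'); save('w13',c)
plan([([.6023,-.0283,.012],0,5)])
```

```text
t 31.525 p [ 0.6024 -0.0305  0.1155] az 0.01 open 1.006 F [ 0.7  0.1 -0.3]
0 [0.01, -0.0, 0.41] [0.0, 0.0, 0.0] 
1 [0.01, -0.0, 0.41] [0.0, 0.0, 0.0] 
2 [0.01, -0.0, 0.42] [0.0, 0.0, 0.0] 
3 [0.01, -0.0, 0.41] [0.0, 0.0, 0.0] 
4 [0.0, -0.01, 0.42] [0.001, 0.0, 0.0] 
--
end [ 0.6021 -0.0285  0.012 ]
```

View pics/w13.png

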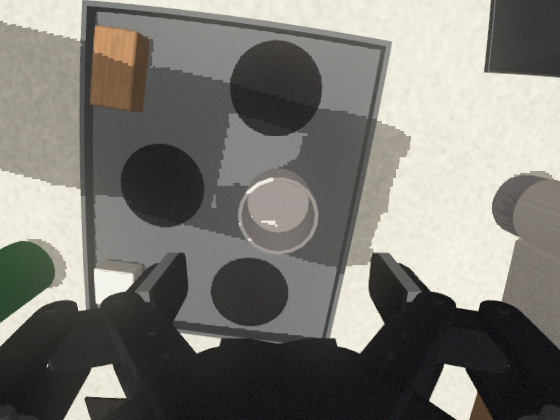

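The cup rim is centred at column 278 between the fingers. Descending.

Request:
drive_tool(deltas=[{"slide": [0.02,0,0.4],"delta_rot": [0,0,0],"hand": 1},{"slide": [0.02,0,0.6],"delta_rot": [0,0,0],"hand": 1},{"slide": [0,0,0.6],"delta_rot": [0,0,0],"hand": 1},{"slide": [0,0,0.35],"delta_rot": [0,0,0],"hand": 1},{"slide": [0,0,0.1],"delta_rot": [0,0,0],"hand": 1}])

```text
time_s: 32.15
eef_pos: [0.6005, -0.0272, 0.0103]
eef_rot: [-0.001, 0.707, 0.707, -0.001]
wrist_force: [-0.4, 0.3, 0.3]
opening: 1.005
```

Request:
drive_tool(deltas=[{"slide": [0,0,0],"delta_rot": [0,0,0],"hand": 1},{"slide": [0,0,0],"delta_rot": [0,0,0],"hand": 0.95},{"slide": [0,0,0],"delta_rot": [0,0,0],"hand": 0.85},{"slide": [0,0,0],"delta_rot": [0,0,0],"hand": 0.78},{"slide": [0,0,0],"delta_rot": [0,0,0],"hand": 0.72}])

```text
time_s: 32.78
eef_pos: [0.6016, -0.0273, 0.0121]
eef_rot: [0.0, 0.707, 0.708, 0.0]
wrist_force: [-0.3, -1.1, 0.1]
opening: 0.72
```

Request:
drive_tool(deltas=[{"slide": [0,0,0],"delta_rot": [0,0,0],"hand": 0.66},{"slide": [0,0,0],"delta_rot": [0,0,0],"hand": 0.4},{"slide": [0,0,0],"delta_rot": [0,0,0],"hand": 0},{"slide": [0,0,0],"delta_rot": [0,0,0],"hand": 0},{"slide": [0,0,0],"delta_rot": [0,0,0],"hand": 0}])

```text
time_s: 33.4
eef_pos: [0.6018, -0.0273, 0.0124]
eef_rot: [0.0, 0.707, 0.708, 0.0]
wrist_force: [-0.9, 0.5, 5.1]
opening: 0.658
```

The cup is gripped: opening 0.66 is about 56 mm, against 58 mm. Lifting and moving towards the scale.

Request:
drive_tool(deltas=[{"slide": [0,0,-0.3],"delta_rot": [0,0,0],"hand": 0},{"slide": [0,0,-0.7],"delta_rot": [0,0,0],"hand": 0},{"slide": [0,0,-0.9],"delta_rot": [0,0,0],"hand": 0},{"slide": [0.2,-0.04,-0.7],"delta_rot": [0,0,0],"hand": 0},{"slide": [0.5,-0.1,-0.3],"delta_rot": [0,0,0],"hand": 0}])

```text
time_s: 34.02
eef_pos: [0.596, 0.0069, 0.1605]
eef_rot: [0.002, 0.707, 0.707, 0.001]
wrist_force: [0.4, 0.7, -1.0]
opening: 0.656
```

Request:
drive_tool(deltas=[{"slide": [0.8,-0.17,0],"delta_rot": [0,0,0],"hand": 0},{"slide": [0.8,-0.17,0],"delta_rot": [0,0,0],"hand": 0},{"slide": [0.8,-0.17,0],"delta_rot": [0,0,0],"hand": 0},{"slide": [0.8,-0.17,0],"delta_rot": [0,0,0],"hand": 0},{"slide": [0.8,-0.17,0],"delta_rot": [0,0,0],"hand": 0}])

```text
time_s: 34.65
eef_pos: [0.5512, 0.2089, 0.1575]
eef_rot: [0.0, 0.707, 0.708, 0.0]
wrist_force: [-0.2, 0.8, -0.0]
opening: 0.659
```

Request:
drive_tool(deltas=[{"slide": [0.6,-0.13,0],"delta_rot": [0,0,0],"hand": 0},{"slide": [0.2,-0.04,0],"delta_rot": [0,0,0],"hand": 0},{"slide": [0,0,0],"delta_rot": [0,0,0],"hand": 0},{"slide": [0,0,0],"delta_rot": [0,0,0],"hand": 0},{"slide": [0,0,0],"delta_rot": [0,0,0],"hand": 0}])

```text
time_s: 35.28
eef_pos: [0.5435, 0.2466, 0.1568]
eef_rot: [0.0, 0.707, 0.707, -0.0]
wrist_force: [0.1, 0.1, -0.5]
opening: 0.663
```

Run:
```python
from plan import *
c=cam('wrist','w14'); save('w14',c); 
plan([([.5286,.3179,.056],0,9)])
```

```text
t 35.325 p [0.5434 0.2467 0.1568] az -0.0 open 0.66 F [-0.4 -0.8  0.8]
0 [0.16, -0.03, 0.22] [0.0, 0.0, -0.0] 
1 [0.16, -0.03, 0.22] [0.0, 0.0, -0.0] 
2 [0.16, -0.03, 0.23] [0.0, 0.0, -0.0] 
3 [0.16, -0.03, 0.22] [0.0, 0.0, -0.0] 
4 [0.16, -0.04, 0.23] [0.0, 0.0, -0.0] 
--
5 [0.16, -0.03, 0.22] [0.0, 0.0, -0.0] 
6 [0.15, -0.04, 0.23] [0.0, 0.0, -0.0] 
7 [0.16, -0.03, 0.22] [0.0, 0.0, -0.0] 
8 [0.15, -0.04, 0.23] [0.0, 0.0, -0.0] 
end [0.5284 0.3177 0.0558]
```

View pics/w14.png

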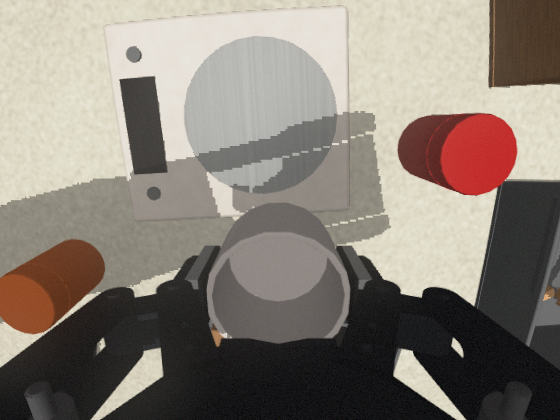

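Run:
```python
from h import *
np.set_printoptions(precision=4,suppress=True)
c=load('w14'); t=load('top0')
x0,x1,y0,y1=184,337,36,193.5
xm,ym=(x0+x1)/2,(y0+y1)/2
P=[onz(c,q,.045) for q in [(x0,ym),(x1,ym),(xm,y0),(xm,y1)]]
print(sum(P)/4,np.linalg.norm(P[0]-P[1]),np.linalg.norm(P[2]-P[3]))
E=lambda x,y:(78+(x+.5)/5-.5,155+(y+.5)/5-.5)
print(tri([ray(c,(xm,ym)),ray(t,E(233.5,226))]))
print('red',onz(c,(480,153),.085))
# where is the cup rim relative TCP
r=[(207,282),(350,282)]
print([onz(c,q,.0045+.1568-.0124+.045) for q in r], onz(c,(278.5,287),.194))
```

```text
[0.5294 0.3184 0.045 ] 0.12297079297208117 0.12317933139419503
(array([0.5295, 0.3197, 0.0371]), [np.float64(0.00045351840691054533), np.float64(0.0004535184069104103)])
red [0.6882 0.294  0.085 ]
[array([0.516 , 0.2534, 0.1939]), array([0.571 , 0.2533, 0.1939])] [0.5435 0.2514 0.194 ]
```

The wrist view puts the platter centre at (.5294,.3184), and the top view at (.5286,.3169). I'll target (.529,.3177). Lowering there.

Request:
drive_tool(deltas=[{"slide": [0.4,-0.08,0],"delta_rot": [0,0,0],"hand": 0},{"slide": [0.6,-0.12,0.1],"delta_rot": [0,0,0],"hand": 0},{"slide": [0.35,-0.07,0.3],"delta_rot": [0,0,0],"hand": 0},{"slide": [0.09,-0.02,0.4],"delta_rot": [0,0,0],"hand": 0},{"slide": [0,0,0.5],"delta_rot": [0,0,0],"hand": 0}])

```text
time_s: 35.95
eef_pos: [0.528, 0.3198, 0.09]
eef_rot: [0.0, 0.706, 0.708, -0.0]
wrist_force: [-0.0, -0.2, -0.8]
opening: 0.653
```

Request:
drive_tool(deltas=[{"slide": [0,0,0.4],"delta_rot": [0,0,0],"hand": 0},{"slide": [0,0,0.2],"delta_rot": [0,0,0],"hand": 0},{"slide": [0,0,0.05],"delta_rot": [0,0,0],"hand": 0},{"slide": [0,0,0],"delta_rot": [0,0,0],"hand": 0},{"slide": [0,0,0],"delta_rot": [0,0,0],"hand": 0}])

```text
time_s: 36.58
eef_pos: [0.5292, 0.3198, 0.0603]
eef_rot: [0.0, 0.707, 0.708, 0.001]
wrist_force: [-0.2, 0.3, -0.8]
opening: 0.659
```

Request:
drive_tool(deltas=[{"slide": [-0.02,0,0.06],"delta_rot": [0,0,0],"hand": 0},{"slide": [0,0,0.04],"delta_rot": [0,0,0],"hand": 0},{"slide": [0,0,0.02],"delta_rot": [0,0,0],"hand": 0},{"slide": [0,0,0.01],"delta_rot": [0,0,0],"hand": 0},{"slide": [0,0,0],"delta_rot": [0,0,0],"hand": 0}])

```text
time_s: 37.2
eef_pos: [0.5284, 0.3185, 0.0534]
eef_rot: [0.0, 0.707, 0.708, -0.0]
wrist_force: [-3.1, -2.6, 5.3]
opening: 0.658
```

The platter carries the cup at the expected height. Releasing.

Request:
drive_tool(deltas=[{"slide": [0,0,0],"delta_rot": [0,0,0],"hand": 0.7},{"slide": [0,0,0],"delta_rot": [0,0,0],"hand": 0.85},{"slide": [0,0,0],"delta_rot": [0,0,0],"hand": 1},{"slide": [0,0,0],"delta_rot": [0,0,0],"hand": 1},{"slide": [0,0,-0.2],"delta_rot": [0,0,0],"hand": 1}])

```text
time_s: 37.83
eef_pos: [0.5277, 0.3183, 0.0622]
eef_rot: [-0.0, 0.707, 0.708, -0.001]
wrist_force: [0.5, -0.6, 0.1]
opening: 0.999
```

Request:
drive_tool(deltas=[{"slide": [0,0,-0.6],"delta_rot": [0,0,0],"hand": 1},{"slide": [0,0,-0.9],"delta_rot": [0,0,0],"hand": 1},{"slide": [-0.3,0,-0.9],"delta_rot": [0,0,0],"hand": 1},{"slide": [-0.6,0,-0.5],"delta_rot": [0,0,0],"hand": 1},{"slide": [-0.6,0,0],"delta_rot": [0,0,0],"hand": 1}])

```text
time_s: 38.45
eef_pos: [0.5303, 0.2435, 0.2119]
eef_rot: [0.002, 0.706, 0.708, 0.003]
wrist_force: [-0.2, 0.9, -0.5]
opening: 0.997
```

Run:
```python
from plan import *
c=cam('wrist','w15'); save('w15',c); 
plan([([.6302,-.2951,.20],-2.7,15)])
```

```text
t 38.5 p [0.5297 0.2401 0.2102] az 0.02 open 1.002 F [ 1.7 -1.6 -1.4]
0 [-0.71, 0.13, 0.02] [0.0, 0.0, 0.001] 
1 [-0.71, 0.14, 0.01] [0.0, 0.0, 0.001] 
2 [-0.71, 0.14, 0.02] [0.0, 0.0, 0.001] 
3 [-0.71, 0.14, 0.01] [0.0, 0.0, 0.001] 
4 [-0.71, 0.14, 0.02] [0.0, 0.0, 0.001] 
--
5 [-0.71, 0.15, 0.01] [0.0, 0.0, 0.001] 
6 [-0.71, 0.15, 0.02] [0.0, 0.0, 0.001] 
7 [-0.71, 0.15, 0.01] [0.0, 0.0, 0.001] 
8 [-0.71, 0.15, 0.02] [0.0, 0.0, 0.001] 
9 [-0.71, 0.15, 0.01] [0.0, 0.0, 0.001] 
--
10 [-0.71, 0.16, 0.02] [0.0, 0.0, 0.001] 
11 [-0.71, 0.16, 0.01] [0.0, 0.0, 0.001] 
12 [-0.71, 0.16, 0.02] [0.0, 0.0, 0.001] 
13 [-0.71, 0.16, 0.01] [0.001, 0.0, 0.001] 
14 [-0.72, 0.16, 0.02] [0.0, 0.0, 0.001] 
--
end [ 0.6301 -0.2953  0.1998]
```

View pics/w15.png

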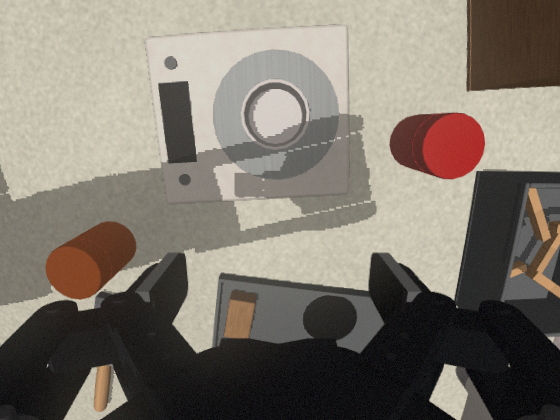

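The cup stands centred on the platter: cup floor (277,113) against platter centre (276,113). Now for the canister, with the hand moving to exactly its release pose (.6302,-.2951).

Request:
drive_tool(deltas=[{"slide": [-0.7,0.14,0],"delta_rot": [0,0,0.003],"hand": 1},{"slide": [-0.8,0.16,0],"delta_rot": [0,0,0.003],"hand": 1},{"slide": [-0.9,0.18,0],"delta_rot": [0,0,0.003],"hand": 1},{"slide": [-0.9,0.18,0],"delta_rot": [0,0,0.003],"hand": 1},{"slide": [-0.9,0.18,0],"delta_rot": [0,0,0.003],"hand": 1}])

```text
time_s: 39.12
eef_pos: [0.5669, 0.0316, 0.2085]
eef_rot: [0.0, 0.723, 0.691, 0.0]
wrist_force: [0.5, 0.8, 0.6]
opening: 0.998
```

Request:
drive_tool(deltas=[{"slide": [-0.9,0.2,0],"delta_rot": [0,0,0],"hand": 1},{"slide": [-0.9,0.2,0],"delta_rot": [0,0,0],"hand": 1},{"slide": [-0.9,0.2,0],"delta_rot": [0,0,0],"hand": 1},{"slide": [-0.9,0.2,0],"delta_rot": [0,0,0],"hand": 1},{"slide": [-0.9,0.2,0],"delta_rot": [0,0,0],"hand": 1}])

```text
time_s: 39.75
eef_pos: [0.6065, -0.1956, 0.2085]
eef_rot: [0.0, 0.723, 0.691, 0.0]
wrist_force: [-0.3, 0.8, 0.5]
opening: 0.996
```

Run:
```python
from plan import *
plan([([.6302,-.2951,.19],-2.7,5)])
```

```text
t 39.75 p [ 0.6065 -0.1956  0.2085] az -2.63 open 0.996 F [-0.3  0.8  0.5]
0 [-0.39, 0.11, 0.07] [0.0, 0.0, 0.0] 
1 [-0.39, 0.11, 0.08] [0.0, 0.0, 0.0] 
2 [-0.4, 0.11, 0.07] [0.0, 0.0, 0.0] 
3 [-0.39, 0.12, 0.08] [0.0, 0.0, 0.0] 
4 [-0.4, 0.11, 0.07] [0.0, 0.0, 0.0] 
--
end [ 0.63   -0.2953  0.19  ]
```

Request:
drive_tool(deltas=[{"slide": [-0.8,0.23,0],"delta_rot": [0,0,0],"hand": 1},{"slide": [-0.6,0.17,0.2],"delta_rot": [0,0,0],"hand": 1},{"slide": [-0.3,0.09,0.2],"delta_rot": [0,0,0],"hand": 1},{"slide": [-0.1,0.03,0.1],"delta_rot": [0,0,0],"hand": 1},{"slide": [0,0,0],"delta_rot": [0,0,0],"hand": 1}])

```text
time_s: 40.38
eef_pos: [0.6279, -0.2842, 0.1821]
eef_rot: [-0.001, 0.723, 0.691, -0.0]
wrist_force: [0.7, 1.2, -0.5]
opening: 1.001
```

Request:
drive_tool(deltas=[{"slide": [0,0,0],"delta_rot": [0,0,0],"hand": 1},{"slide": [0,0,0],"delta_rot": [0,0,0],"hand": 1},{"slide": [0,0,0],"delta_rot": [0,0,0],"hand": 1},{"slide": [0,0,0],"delta_rot": [0,0,0],"hand": 1},{"slide": [0,0,0],"delta_rot": [0,0,0],"hand": 1}])

```text
time_s: 41.0
eef_pos: [0.6282, -0.2853, 0.1829]
eef_rot: [0.0, 0.723, 0.691, 0.0]
wrist_force: [0.3, -0.2, -0.5]
opening: 0.997
```

Run:
```python
from plan import *
c=cam('wrist','w16'); save('w16',c); 
plan([([.6302,-.2951,.0695],-2.7,5)])
```

```text
t 41.05 p [ 0.6281 -0.2853  0.1828] az -2.63 open 1.002 F [-0.2 -0.3 -0.1]
0 [-0.04, 0.01, 0.45] [0.0, 0.0, 0.0] 
1 [-0.04, 0.01, 0.45] [0.0, 0.0, 0.0] 
2 [-0.04, 0.01, 0.46] [0.0, 0.0, 0.0] 
3 [-0.04, 0.01, 0.45] [0.0, 0.0, 0.0] 
4 [-0.03, 0.01, 0.46] [0.0, 0.0, 0.0] 
--
end [ 0.6302 -0.2949  0.0693]
```

View pics/w16.png

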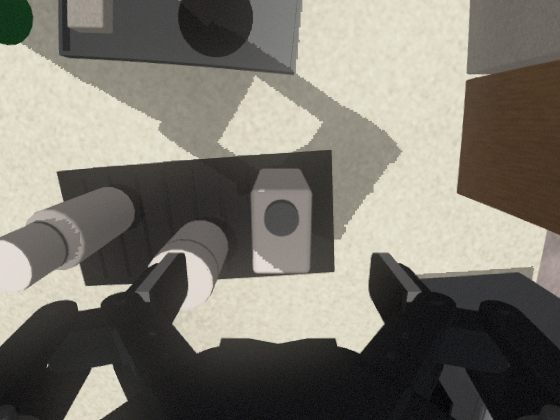

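The canister is centred at column 281, which agrees with x = .630 since the hand is 2 mm short. Correcting while descending.

Request:
drive_tool(deltas=[{"slide": [-0.1,0.02,0.3],"delta_rot": [0,0,0],"hand": 1},{"slide": [-0.09,0.03,0.6],"delta_rot": [0,0,0],"hand": 1},{"slide": [0,0,0.7],"delta_rot": [0,0,0],"hand": 1},{"slide": [0,0,0.5],"delta_rot": [0,0,0],"hand": 1},{"slide": [0,0,0.17],"delta_rot": [0,0,0],"hand": 1}])

```text
time_s: 41.68
eef_pos: [0.6285, -0.2941, 0.0658]
eef_rot: [-0.002, 0.723, 0.691, -0.001]
wrist_force: [-0.8, 0.4, 0.9]
opening: 0.999
```

Request:
drive_tool(deltas=[{"slide": [0,0,0],"delta_rot": [0,0,0],"hand": 1},{"slide": [0,0,0],"delta_rot": [0,0,0],"hand": 1},{"slide": [0,0,0],"delta_rot": [0,0,0],"hand": 1},{"slide": [0,0,0],"delta_rot": [0,0,0],"hand": 0.85},{"slide": [0,0,0],"delta_rot": [0,0,0],"hand": 0.7}])

```text
time_s: 42.3
eef_pos: [0.6303, -0.2949, 0.0697]
eef_rot: [0.0, 0.723, 0.691, 0.0]
wrist_force: [0.4, 0.5, -0.5]
opening: 0.704
```

Request:
drive_tool(deltas=[{"slide": [0,0,0],"delta_rot": [0,0,0],"hand": 0.55},{"slide": [0,0,0],"delta_rot": [0,0,0],"hand": 0.4},{"slide": [0,0,0],"delta_rot": [0,0,0],"hand": 0},{"slide": [0,0,0],"delta_rot": [0,0,0],"hand": 0},{"slide": [0,0,0],"delta_rot": [0,0,0],"hand": 0}])

```text
time_s: 42.92
eef_pos: [0.6303, -0.295, 0.0695]
eef_rot: [0.0, 0.723, 0.691, -0.0]
wrist_force: [-2.2, 0.1, 3.3]
opening: 0.508
```

Request:
drive_tool(deltas=[{"slide": [0,0,-0.3],"delta_rot": [0,0,0],"hand": 0},{"slide": [0,0,-0.7],"delta_rot": [0,0,0],"hand": 0},{"slide": [0,0,-0.8],"delta_rot": [0,0,0],"hand": 0},{"slide": [0,0,-0.5],"delta_rot": [0,0,0],"hand": 0},{"slide": [0.3,-0.11,-0.1],"delta_rot": [0,0,0],"hand": 0}])

```text
time_s: 43.55
eef_pos: [0.6262, -0.2806, 0.1918]
eef_rot: [0.002, 0.724, 0.69, 0.0]
wrist_force: [0.2, 0.4, -4.6]
opening: 0.506
```

Request:
drive_tool(deltas=[{"slide": [0.6,-0.22,0],"delta_rot": [0,0,0],"hand": 0},{"slide": [0.8,-0.3,0],"delta_rot": [0,0,0],"hand": 0},{"slide": [0.8,-0.3,0],"delta_rot": [0,0,0],"hand": 0},{"slide": [0.7,-0.26,0],"delta_rot": [0,0,0],"hand": 0},{"slide": [0.37,-0.13,0],"delta_rot": [0,0,0],"hand": 0}])

```text
time_s: 44.18
eef_pos: [0.5704, -0.1104, 0.1876]
eef_rot: [-0.002, 0.722, 0.691, -0.001]
wrist_force: [-0.4, -0.2, -3.7]
opening: 0.504
```

Request:
drive_tool(deltas=[{"slide": [0,0,0],"delta_rot": [0,0,0],"hand": 0},{"slide": [0,0,0],"delta_rot": [0,0,0],"hand": 0},{"slide": [0,0,0],"delta_rot": [0,0,0],"hand": 0},{"slide": [0,0,0],"delta_rot": [0,0,0],"hand": 0},{"slide": [0,0,0],"delta_rot": [0,0,0],"hand": 0}])

```text
time_s: 44.8
eef_pos: [0.5725, -0.114, 0.1892]
eef_rot: [-0.0, 0.723, 0.69, -0.0]
wrist_force: [-0.7, -0.1, -4.4]
opening: 0.509
```

Run:
```python
from plan import *
plan([([.5723,-.1137,.0705],-2.7,5)])
```

```text
t 44.8 p [ 0.5725 -0.114   0.1892] az -2.66 open 0.509 F [-0.7 -0.1 -4.4]
0 [0.0, -0.0, 0.47] [-0.0, -0.0, 0.0] 
1 [0.0, -0.0, 0.48] [-0.0, -0.0, 0.0] 
2 [0.0, -0.0, 0.47] [-0.0, -0.0, 0.0] 
3 [0.0, -0.0, 0.48] [-0.0, -0.0, 0.0] 
4 [0.01, -0.0, 0.47] [-0.0, -0.0, 0.0] 
--
end [ 0.5725 -0.1135  0.0707]
```

Request:
drive_tool(deltas=[{"slide": [0,0,0.5],"delta_rot": [0,0,0],"hand": 0},{"slide": [0,0,0.7],"delta_rot": [0,0,0],"hand": 0},{"slide": [0,0,0.7],"delta_rot": [0,0,0],"hand": 0},{"slide": [0,0,0.3],"delta_rot": [0,0,0],"hand": 0},{"slide": [0,0,0.1],"delta_rot": [0,0,0],"hand": 0}])

```text
time_s: 45.42
eef_pos: [0.5723, -0.1136, 0.0738]
eef_rot: [-0.0, 0.723, 0.691, -0.0]
wrist_force: [0.4, -0.1, -2.7]
opening: 0.507
```

Request:
drive_tool(deltas=[{"slide": [0,0,0.04],"delta_rot": [0,0,0],"hand": 0},{"slide": [0,0,0.03],"delta_rot": [0,0,0],"hand": 0},{"slide": [0,0,0.02],"delta_rot": [0,0,0],"hand": 0},{"slide": [0,0,0],"delta_rot": [0,0,0],"hand": 0},{"slide": [0,0,0],"delta_rot": [0,0,0],"hand": 0}])

```text
time_s: 46.05
eef_pos: [0.5726, -0.1136, 0.07]
eef_rot: [0.0, 0.723, 0.691, 0.0]
wrist_force: [0.0, -0.3, -3.9]
opening: 0.502
```

Request:
drive_tool(deltas=[{"slide": [0,0,0.02],"delta_rot": [0,0,0],"hand": 0},{"slide": [0,0,0],"delta_rot": [0,0,0],"hand": 0},{"slide": [0,0,0],"delta_rot": [0,0,0],"hand": 0},{"slide": [0,0,0],"delta_rot": [0,0,0],"hand": 0},{"slide": [0,0,0],"delta_rot": [0,0,0],"hand": 0}])

```text
time_s: 46.68
eef_pos: [0.5727, -0.1136, 0.0695]
eef_rot: [0.0, 0.723, 0.691, 0.0]
wrist_force: [-3.1, 0.6, 6.0]
opening: 0.507
```

Down on its pad at (.5727,-.1136); it was picked at (.5723,-.1137). Releasing.

Request:
drive_tool(deltas=[{"slide": [0,0,0],"delta_rot": [0,0,0],"hand": 0.6},{"slide": [0,0,0],"delta_rot": [0,0,0],"hand": 0.8},{"slide": [0,0,0],"delta_rot": [0,0,0],"hand": 1},{"slide": [0,0,0],"delta_rot": [0,0,0],"hand": 1},{"slide": [0,0,-0.3],"delta_rot": [0,0,0],"hand": 1}])

```text
time_s: 47.3
eef_pos: [0.5714, -0.1131, 0.083]
eef_rot: [-0.001, 0.723, 0.691, -0.001]
wrist_force: [0.2, -0.1, 1.5]
opening: 1.002
```

Request:
drive_tool(deltas=[{"slide": [0,0,-0.6],"delta_rot": [0,0,0],"hand": 1},{"slide": [0,0,-0.8],"delta_rot": [0,0,0],"hand": 1},{"slide": [0,0,-0.6],"delta_rot": [0,0,0],"hand": 1},{"slide": [0,0,-0.3],"delta_rot": [0,0,0],"hand": 1},{"slide": [0,0,0],"delta_rot": [0,0,0],"hand": 1}])

```text
time_s: 47.92
eef_pos: [0.5731, -0.1138, 0.2001]
eef_rot: [0.001, 0.723, 0.691, 0.001]
wrist_force: [0.2, -0.2, -0.3]
opening: 0.999
```

Run:
```python
from plan import *
c=cam('wrist','w17'); save('w17',c)
plan([([.5395,-.3452,.20],0,7)])
```

```text
t 47.975 p [ 0.5723 -0.1135  0.1986] az -2.63 open 1.002 F [-0.2 -0.3 -1. ]
0 [-0.67, -0.06, -0.0] [0.0, 0.0, -0.002] 
1 [-0.66, -0.07, -0.0] [0.0, 0.0, -0.002] 
2 [-0.66, -0.07, -0.01] [0.0, 0.0, -0.002] 
3 [-0.67, -0.08, -0.0] [0.0, 0.0, -0.002] 
4 [-0.66, -0.08, -0.01] [0.0, 0.0, -0.002] 
--
5 [-0.67, -0.08, -0.0] [0.0, 0.0, -0.002] 
6 [-0.66, -0.09, -0.01] [0.0, 0.0, -0.003] 
end [ 0.5395 -0.3452  0.2001]
```

View pics/w17.png

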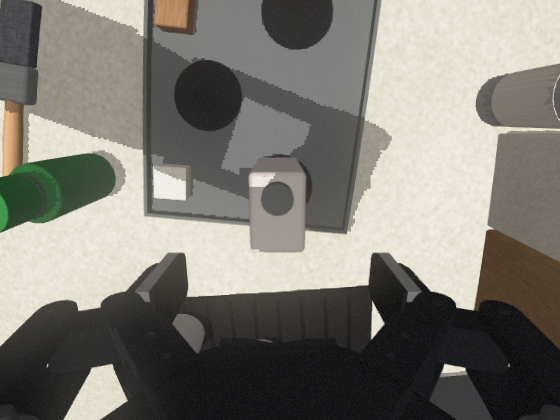

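The canister is back upright on its pad at (277,215), square as before. Now the jar.

Request:
drive_tool(deltas=[{"slide": [-0.5,-0.04,0],"delta_rot": [0,0,-0.003],"hand": 1},{"slide": [-0.9,-0.08,0],"delta_rot": [0,0,-0.003],"hand": 1},{"slide": [-0.9,-0.1,0],"delta_rot": [0,0,-0.003],"hand": 1},{"slide": [-0.9,-0.11,0],"delta_rot": [0,0,-0.003],"hand": 1},{"slide": [-0.8,-0.1,0],"delta_rot": [0,0,-0.003],"hand": 1}])

```text
time_s: 48.6
eef_pos: [0.5446, -0.3139, 0.1965]
eef_rot: [-0.002, 0.707, 0.708, -0.0]
wrist_force: [-0.1, 0.5, -0.1]
opening: 0.998
```

Request:
drive_tool(deltas=[{"slide": [-0.5,-0.08,0.1],"delta_rot": [0,0,0],"hand": 1},{"slide": [-0.15,-0.02,0.2],"delta_rot": [0,0,0],"hand": 1},{"slide": [0,0,0.2],"delta_rot": [0,0,0],"hand": 1},{"slide": [0,0,0],"delta_rot": [0,0,0],"hand": 1},{"slide": [0,0,0],"delta_rot": [0,0,0],"hand": 1}])

```text
time_s: 49.22
eef_pos: [0.5414, -0.3443, 0.1739]
eef_rot: [-0.0, 0.706, 0.708, 0.0]
wrist_force: [-0.2, 0.8, -0.3]
opening: 1.001
```

Run:
```python
from plan import *
c=cam('wrist','w18'); save('w18',c)
plan([([.5395,-.3452,.0357],0,5)])
```

```text
t 49.275 p [ 0.5414 -0.3446  0.1743] az 0.15 open 1.0 F [ 0.9 -0.4  0.9]
0 [-0.0, -0.01, 0.55] [0.0, 0.0, 0.0] 
1 [-0.0, -0.01, 0.56] [0.0, 0.0, 0.0] 
2 [-0.0, -0.01, 0.55] [0.0, 0.0, 0.0] 
3 [-0.0, -0.01, 0.56] [0.0, 0.0, 0.0] 
4 [-0.01, -0.0, 0.55] [0.0, 0.0, 0.001] 
--
end [ 0.5395 -0.3452  0.0358]
```

View pics/w18.png

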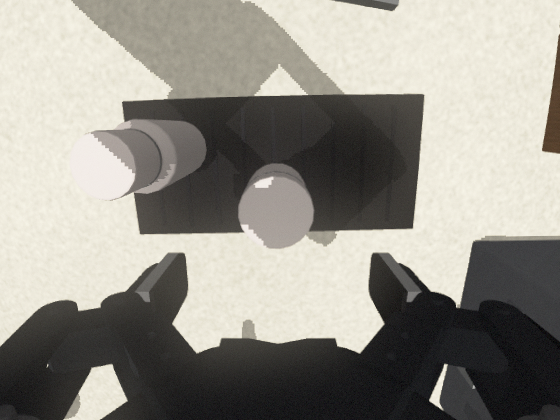

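Request:
drive_tool(deltas=[{"slide": [0,-0.02,0.5],"delta_rot": [0,0,0],"hand": 1},{"slide": [0,-0.02,0.7],"delta_rot": [0,0,0],"hand": 1},{"slide": [0,0,0.8],"delta_rot": [0,0,0],"hand": 1},{"slide": [0,0,0.5],"delta_rot": [0,0,0],"hand": 1},{"slide": [0,0,0.2],"delta_rot": [0,0,0],"hand": 1}])

```text
time_s: 49.9
eef_pos: [0.5385, -0.3445, 0.0375]
eef_rot: [-0.001, 0.706, 0.708, -0.0]
wrist_force: [-1.1, -0.8, 0.6]
opening: 1.002
```

Request:
drive_tool(deltas=[{"slide": [0,0,0.07],"delta_rot": [0,0,0],"hand": 1},{"slide": [0,0,0],"delta_rot": [0,0,0],"hand": 1},{"slide": [0,0,0],"delta_rot": [0,0,0],"hand": 1},{"slide": [0,0,0],"delta_rot": [0,0,0],"hand": 0.85},{"slide": [0,0,0],"delta_rot": [0,0,0],"hand": 0.75}])

```text
time_s: 50.52
eef_pos: [0.539, -0.3456, 0.0357]
eef_rot: [0.0, 0.707, 0.708, 0.0]
wrist_force: [-0.7, -0.3, -0.1]
opening: 0.754
```

Request:
drive_tool(deltas=[{"slide": [0,0,0],"delta_rot": [0,0,0],"hand": 0.6},{"slide": [0,0,0],"delta_rot": [0,0,0],"hand": 0.3},{"slide": [0,0,0],"delta_rot": [0,0,0],"hand": 0},{"slide": [0,0,0],"delta_rot": [0,0,0],"hand": 0},{"slide": [0,0,0],"delta_rot": [0,0,0],"hand": 0}])

```text
time_s: 51.15
eef_pos: [0.5394, -0.3459, 0.0361]
eef_rot: [0.001, 0.707, 0.708, 0.0]
wrist_force: [0.8, 0.0, 4.7]
opening: 0.688
```

Request:
drive_tool(deltas=[{"slide": [0,0,-0.3],"delta_rot": [0,0,0],"hand": 0},{"slide": [0,0,-0.7],"delta_rot": [0,0,0],"hand": 0},{"slide": [0,0,-0.9],"delta_rot": [0,0,0],"hand": 0},{"slide": [0,0,-0.9],"delta_rot": [0,0,0],"hand": 0},{"slide": [0,0,-0.5],"delta_rot": [0,0,0],"hand": 0}])

```text
time_s: 51.78
eef_pos: [0.5392, -0.3458, 0.2033]
eef_rot: [0.001, 0.707, 0.708, -0.0]
wrist_force: [-0.0, 0.2, -3.0]
opening: 0.69
```

Request:
drive_tool(deltas=[{"slide": [0.4,0.06,0],"delta_rot": [0,0,0],"hand": 0},{"slide": [0.8,0.12,0],"delta_rot": [0,0,0],"hand": 0},{"slide": [0.8,0.12,0],"delta_rot": [0,0,0],"hand": 0},{"slide": [0.8,0.12,0],"delta_rot": [0,0,0],"hand": 0},{"slide": [0.8,0.12,0],"delta_rot": [0,0,0],"hand": 0}])

```text
time_s: 52.4
eef_pos: [0.5642, -0.1621, 0.1979]
eef_rot: [-0.002, 0.706, 0.708, -0.0]
wrist_force: [0.4, 0.4, -3.5]
opening: 0.686
```

Request:
drive_tool(deltas=[{"slide": [0.8,0.12,0],"delta_rot": [0,0,0],"hand": 0},{"slide": [0.8,0.12,0],"delta_rot": [0,0,0],"hand": 0},{"slide": [0.8,0.12,0],"delta_rot": [0,0,0],"hand": 0},{"slide": [0.8,0.12,0],"delta_rot": [0,0,0],"hand": 0},{"slide": [0.8,0.12,0],"delta_rot": [0,0,0],"hand": 0}])

```text
time_s: 53.02
eef_pos: [0.5933, 0.0373, 0.1979]
eef_rot: [-0.002, 0.706, 0.708, -0.001]
wrist_force: [1.0, -0.8, -3.7]
opening: 0.688
```

Request:
drive_tool(deltas=[{"slide": [0.45,0.08,0],"delta_rot": [0,0,0],"hand": 0},{"slide": [0.12,0.02,0],"delta_rot": [0,0,0],"hand": 0},{"slide": [0,0,0],"delta_rot": [0,0,0],"hand": 0},{"slide": [0,0,0],"delta_rot": [0,0,0],"hand": 0},{"slide": [0,0,0],"delta_rot": [0,0,0],"hand": 0}])

```text
time_s: 53.65
eef_pos: [0.6003, 0.0622, 0.2002]
eef_rot: [0.0, 0.707, 0.707, -0.0]
wrist_force: [-0.2, -0.3, -3.2]
opening: 0.686
```

Run:
```python
from plan import *
plan([([.6013,.0628,.0365],0,5)])
```

```text
t 53.65 p [0.6003 0.0622 0.2002] az -0.0 open 0.686 F [-0.2 -0.3 -3.2]
0 [0.0, 0.0, 0.65] [-0.0, 0.0, -0.0] 
1 [0.0, 0.01, 0.66] [-0.0, 0.0, -0.0] 
2 [0.0, 0.0, 0.65] [-0.0, 0.0, -0.0] 
3 [0.01, 0.01, 0.66] [-0.0, 0.0, -0.0] 
4 [0.0, 0.0, 0.65] [-0.0, 0.0, -0.0] 
--
end [0.6013 0.0626 0.0367]
```

Request:
drive_tool(deltas=[{"slide": [0.01,0.02,0.7],"delta_rot": [0,0,0],"hand": 0},{"slide": [0,0,0.9],"delta_rot": [0,0,0],"hand": 0},{"slide": [0,0,0.9],"delta_rot": [0,0,0],"hand": 0},{"slide": [0,0,0.5],"delta_rot": [0,0,0],"hand": 0},{"slide": [0,0,0.15],"delta_rot": [0,0,0],"hand": 0}])

```text
time_s: 54.28
eef_pos: [0.5999, 0.0631, 0.0408]
eef_rot: [-0.001, 0.707, 0.707, -0.001]
wrist_force: [-0.2, 0.8, -3.0]
opening: 0.689
```

Request:
drive_tool(deltas=[{"slide": [0,0,0.05],"delta_rot": [0,0,0],"hand": 0},{"slide": [0,0,0.05],"delta_rot": [0,0,0],"hand": 0},{"slide": [0,0,0.02],"delta_rot": [0,0,0],"hand": 0},{"slide": [0,0,0],"delta_rot": [0,0,0],"hand": 0},{"slide": [0,0,0],"delta_rot": [0,0,0],"hand": 0}])

```text
time_s: 54.9
eef_pos: [0.6016, 0.0637, 0.0372]
eef_rot: [0.0, 0.707, 0.708, 0.0]
wrist_force: [0.3, 0.1, -3.1]
opening: 0.688
```

Request:
drive_tool(deltas=[{"slide": [-0.02,0,0],"delta_rot": [0,0,0],"hand": 0},{"slide": [0,0,0.02],"delta_rot": [0,0,0],"hand": 0},{"slide": [0,0,0.01],"delta_rot": [0,0,0],"hand": 0},{"slide": [0,0,0],"delta_rot": [0,0,0],"hand": 0},{"slide": [0,0,0],"delta_rot": [0,0,0],"hand": 0}])

```text
time_s: 55.52
eef_pos: [0.6015, 0.0625, 0.036]
eef_rot: [0.0, 0.707, 0.708, 0.0]
wrist_force: [-2.6, -0.2, 5.6]
opening: 0.69
```

Request:
drive_tool(deltas=[{"slide": [0,0,0],"delta_rot": [0,0,0],"hand": 0.75},{"slide": [0,0,0],"delta_rot": [0,0,0],"hand": 0.9},{"slide": [0,0,0],"delta_rot": [0,0,0],"hand": 1},{"slide": [0,0,0],"delta_rot": [0,0,0],"hand": 1},{"slide": [0,0,-0.3],"delta_rot": [0,0,0],"hand": 1}])

```text
time_s: 56.15
eef_pos: [0.6001, 0.0627, 0.0495]
eef_rot: [-0.001, 0.707, 0.708, -0.001]
wrist_force: [0.7, -0.1, -0.5]
opening: 1.001
```

Request:
drive_tool(deltas=[{"slide": [0,0,-0.7],"delta_rot": [0,0,0],"hand": 1},{"slide": [0,0,-1],"delta_rot": [0,0,0],"hand": 1},{"slide": [0,0,-1],"delta_rot": [0,0,0],"hand": 1},{"slide": [0,0,-0.7],"delta_rot": [0,0,0],"hand": 1},{"slide": [0,0,-0.2],"delta_rot": [0,0,0],"hand": 1}])

```text
time_s: 56.78
eef_pos: [0.6029, 0.0626, 0.2345]
eef_rot: [0.002, 0.707, 0.708, 0.002]
wrist_force: [-0.3, -0.2, -0.7]
opening: 1.002
```

Run:
```python
from plan import *
c=cam('wrist','w19'); save('w19',c)
plan([([.4424,-.3004,.225],0,10)])
```

```text
t 56.825 p [0.6026 0.0626 0.2338] az 0.08 open 0.999 F [-0.2 -0.7  1.2]
0 [-0.73, -0.32, 0.02] [0.0, 0.0, 0.0] 
1 [-0.72, -0.32, 0.02] [0.0, 0.0, 0.0] 
2 [-0.73, -0.32, 0.02] [0.0, 0.0, 0.0] 
3 [-0.72, -0.32, 0.01] [0.0, 0.0, 0.0] 
4 [-0.73, -0.32, 0.02] [0.0, 0.0, 0.0] 
--
5 [-0.72, -0.32, 0.01] [0.0, 0.0, 0.0] 
6 [-0.73, -0.32, 0.02] [0.0, 0.0, 0.0] 
7 [-0.72, -0.33, 0.01] [0.001, 0.0, 0.0] 
8 [-0.73, -0.32, 0.02] [0.0, 0.0, 0.0] 
9 [-0.72, -0.33, 0.02] [0.001, 0.0, 0.0] 
--
end [ 0.4422 -0.3002  0.2248]
```

View pics/w19.png

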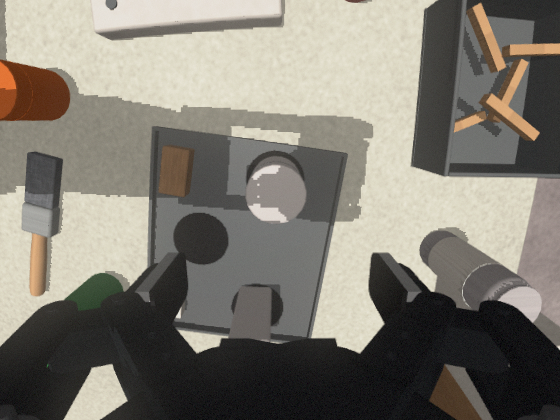

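The jar stands on its pad at (276,190). Now the bottle.

Request:
drive_tool(deltas=[{"slide": [-0.5,-0.22,0],"delta_rot": [0,0,0],"hand": 1},{"slide": [-0.8,-0.35,0],"delta_rot": [0,0,0],"hand": 1},{"slide": [-0.85,-0.38,0],"delta_rot": [0,0,0],"hand": 1},{"slide": [-0.85,-0.38,0],"delta_rot": [0,0,0],"hand": 1},{"slide": [-0.85,-0.38,0],"delta_rot": [0,0,0],"hand": 1}])

```text
time_s: 57.45
eef_pos: [0.5145, -0.1307, 0.2285]
eef_rot: [-0.001, 0.707, 0.708, -0.0]
wrist_force: [0.1, -0.5, 0.5]
opening: 1.001
```

Request:
drive_tool(deltas=[{"slide": [-0.85,-0.38,0],"delta_rot": [0,0,0],"hand": 1},{"slide": [-0.85,-0.38,0],"delta_rot": [0,0,0],"hand": 1},{"slide": [-0.85,-0.38,0],"delta_rot": [0,0,0],"hand": 1},{"slide": [-0.6,-0.25,0],"delta_rot": [0,0,0],"hand": 1},{"slide": [-0.2,-0.08,0],"delta_rot": [0,0,0],"hand": 1}])

```text
time_s: 58.08
eef_pos: [0.4414, -0.2985, 0.2286]
eef_rot: [-0.001, 0.708, 0.707, 0.0]
wrist_force: [0.2, 0.3, -0.0]
opening: 1.003
```

Request:
drive_tool(deltas=[{"slide": [-0.06,-0.02,0.2],"delta_rot": [0,0,0],"hand": 1},{"slide": [0,0,0.3],"delta_rot": [0,0,0],"hand": 1},{"slide": [0,0,0.2],"delta_rot": [0,0,0],"hand": 1},{"slide": [0,0,0],"delta_rot": [0,0,0],"hand": 1},{"slide": [0,0,0],"delta_rot": [0,0,0],"hand": 1}])

```text
time_s: 58.7
eef_pos: [0.4422, -0.3003, 0.1955]
eef_rot: [0.0, 0.706, 0.708, 0.0]
wrist_force: [-0.0, 0.1, 1.0]
opening: 1.002
```

Run:
```python
from plan import *
c=cam('wrist','w20'); save('w20',c)
plan([([.4424,-.3004,.105],0,5)])
```

```text
t 58.75 p [ 0.4422 -0.3006  0.1958] az 0.1 open 0.997 F [-0.1 -0.2  0.1]
0 [0.0, 0.0, 0.36] [0.0, 0.0, 0.0] 
1 [0.0, 0.0, 0.36] [0.0, 0.0, 0.0] 
2 [0.0, 0.0, 0.37] [0.0, 0.0, 0.0] 
3 [0.0, 0.0, 0.36] [0.0, 0.0, 0.0] 
4 [0.0, 0.0, 0.37] [0.0, 0.0, 0.001] 
--
end [ 0.4423 -0.3006  0.1048]
```

View pics/w20.png

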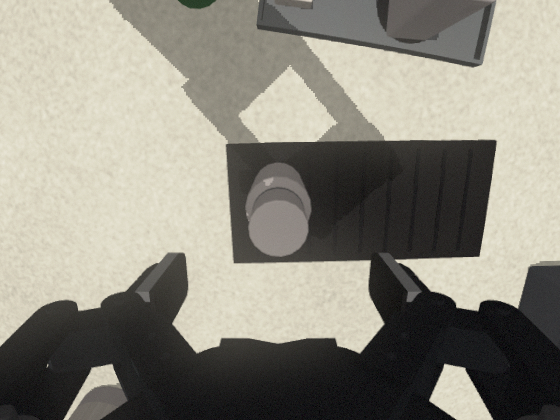

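The bottle cap is centred at column 278. Descending and gripping.

Request:
drive_tool(deltas=[{"slide": [0,0,0.36],"delta_rot": [0,0,0],"hand": 1},{"slide": [0,0,0.5],"delta_rot": [0,0,0],"hand": 1},{"slide": [0,0,0.5],"delta_rot": [0,0,0],"hand": 1},{"slide": [0,0,0.35],"delta_rot": [0,0,0],"hand": 1},{"slide": [0,0,0.1],"delta_rot": [0,0,0],"hand": 1}])

```text
time_s: 59.38
eef_pos: [0.4411, -0.2999, 0.1032]
eef_rot: [-0.001, 0.707, 0.708, 0.0]
wrist_force: [0.1, 0.5, 0.2]
opening: 1.0
```

Request:
drive_tool(deltas=[{"slide": [0,0,0],"delta_rot": [0,0,0],"hand": 1},{"slide": [0,0,0],"delta_rot": [0,0,0],"hand": 1},{"slide": [0,0,0],"delta_rot": [0,0,0],"hand": 0.8},{"slide": [0,0,0],"delta_rot": [0,0,0],"hand": 0.65},{"slide": [0,0,0],"delta_rot": [0,0,0],"hand": 0.55}])

```text
time_s: 60.0
eef_pos: [0.4419, -0.3006, 0.105]
eef_rot: [0.0, 0.707, 0.708, -0.0]
wrist_force: [0.7, -0.1, -0.1]
opening: 0.549
```

Request:
drive_tool(deltas=[{"slide": [0,0,0],"delta_rot": [0,0,0],"hand": 0.45},{"slide": [0,0,0],"delta_rot": [0,0,0],"hand": 0.2},{"slide": [0,0,0],"delta_rot": [0,0,0],"hand": 0},{"slide": [0,0,0],"delta_rot": [0,0,0],"hand": 0},{"slide": [0,0,0],"delta_rot": [0,0,0],"hand": 0}])

```text
time_s: 60.62
eef_pos: [0.4422, -0.3008, 0.1053]
eef_rot: [0.0, 0.707, 0.708, 0.0]
wrist_force: [0.5, 0.9, 5.3]
opening: 0.457
```

Request:
drive_tool(deltas=[{"slide": [0,0,-0.3],"delta_rot": [0,0,0],"hand": 0},{"slide": [0,0,-0.6],"delta_rot": [0,0,0],"hand": 0},{"slide": [0,0,-0.8],"delta_rot": [0,0,0],"hand": 0},{"slide": [0,0,-0.8],"delta_rot": [0,0,0],"hand": 0},{"slide": [0,0,-0.4],"delta_rot": [0,0,0],"hand": 0}])

```text
time_s: 61.25
eef_pos: [0.4421, -0.3011, 0.2525]
eef_rot: [0.001, 0.707, 0.708, -0.0]
wrist_force: [-0.5, -0.2, -3.0]
opening: 0.46
```

Request:
drive_tool(deltas=[{"slide": [0.4,0.09,0],"delta_rot": [0,0,0],"hand": 0},{"slide": [0.7,0.16,0],"delta_rot": [0,0,0],"hand": 0},{"slide": [0.8,0.19,0],"delta_rot": [0,0,0],"hand": 0},{"slide": [0.8,0.19,0],"delta_rot": [0,0,0],"hand": 0},{"slide": [0.8,0.19,0],"delta_rot": [0,0,0],"hand": 0}])

```text
time_s: 61.88
eef_pos: [0.4816, -0.1227, 0.2481]
eef_rot: [-0.002, 0.707, 0.708, -0.0]
wrist_force: [0.9, -0.4, -2.8]
opening: 0.461
```

Request:
drive_tool(deltas=[{"slide": [0.8,0.19,0],"delta_rot": [0,0,0],"hand": 0},{"slide": [0.8,0.18,0],"delta_rot": [0,0,0],"hand": 0},{"slide": [0.5,0.12,0],"delta_rot": [0,0,0],"hand": 0},{"slide": [0.16,0.02,0],"delta_rot": [0,0,0],"hand": 0},{"slide": [0,0,0],"delta_rot": [0,0,0],"hand": 0}])

```text
time_s: 62.5
eef_pos: [0.5071, -0.0118, 0.2489]
eef_rot: [-0.001, 0.706, 0.708, -0.001]
wrist_force: [0.7, -1.7, -3.1]
opening: 0.465
```

Request:
drive_tool(deltas=[{"slide": [0,0,0],"delta_rot": [0,0,0],"hand": 0},{"slide": [0,0,0],"delta_rot": [0,0,0],"hand": 0},{"slide": [0,0,0],"delta_rot": [0,0,0],"hand": 0},{"slide": [0,0,0],"delta_rot": [0,0,0],"hand": 0},{"slide": [0,0,0],"delta_rot": [0,0,0],"hand": 0}])

```text
time_s: 63.12
eef_pos: [0.5079, -0.0126, 0.2498]
eef_rot: [0.0, 0.707, 0.707, -0.0]
wrist_force: [-0.1, 0.3, -3.0]
opening: 0.459
```

Run:
```python
from plan import *
c=cam('side','s21')
plan([([.5085,-.0126,.107],0,5)])
```

```text
t 63.175 p [ 0.508  -0.0126  0.2498] az 0.07 open 0.462 F [ 0.1 -0.6 -3.1]
0 [-0.0, 0.0, 0.57] [0.0, -0.0, 0.0] 
1 [-0.0, 0.0, 0.57] [0.0, -0.0, 0.0] 
2 [-0.0, 0.0, 0.57] [0.0, -0.0, 0.0] 
3 [-0.0, 0.01, 0.57] [0.0, -0.0, 0.0] 
4 [-0.0, 0.0, 0.58] [0.0, -0.0, 0.0] 
--
end [ 0.5085 -0.0126  0.1068]
```

View pics/s21.png

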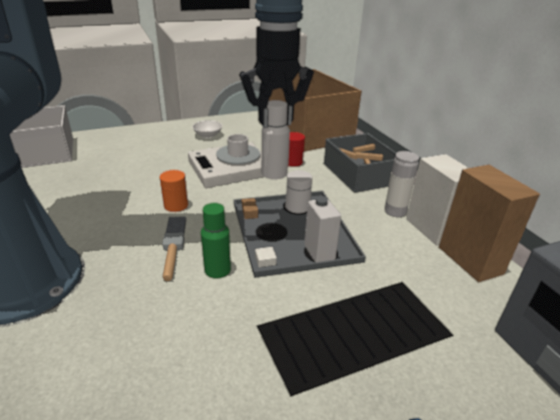

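The side view shows the cup on the platter at (237,145), jar and canister back in the tray, and the bottle above its pad. Lowering it.

Request:
drive_tool(deltas=[{"slide": [0,0.01,0.6],"delta_rot": [0,0,0],"hand": 0},{"slide": [0,0,0.8],"delta_rot": [0,0,0],"hand": 0},{"slide": [0,0,0.8],"delta_rot": [0,0,0],"hand": 0},{"slide": [0,0,0.45],"delta_rot": [0,0,0],"hand": 0},{"slide": [0,0,0.12],"delta_rot": [0,0,0],"hand": 0}])

```text
time_s: 63.8
eef_pos: [0.5073, -0.0122, 0.1097]
eef_rot: [-0.001, 0.707, 0.708, -0.001]
wrist_force: [-0.5, -1.6, -2.2]
opening: 0.459
```

Request:
drive_tool(deltas=[{"slide": [0,0,0.04],"delta_rot": [0,0,0],"hand": 0},{"slide": [0,0,0.03],"delta_rot": [0,0,0],"hand": 0},{"slide": [0,0,0.02],"delta_rot": [0,0,0],"hand": 0},{"slide": [0,0,0],"delta_rot": [0,0,0],"hand": 0},{"slide": [0,0,0],"delta_rot": [0,0,0],"hand": 0}])

```text
time_s: 64.42
eef_pos: [0.5086, -0.0125, 0.107]
eef_rot: [0.0, 0.707, 0.708, 0.0]
wrist_force: [-0.5, 0.2, -3.5]
opening: 0.461
```

Request:
drive_tool(deltas=[{"slide": [0,0,0.02],"delta_rot": [0,0,0],"hand": 0},{"slide": [0,0,0.02],"delta_rot": [0,0,0],"hand": 0},{"slide": [0,0,0.01],"delta_rot": [0,0,0],"hand": 0},{"slide": [0,0,0],"delta_rot": [0,0,0],"hand": 0},{"slide": [0,0,0],"delta_rot": [0,0,0],"hand": 0}])

```text
time_s: 65.05
eef_pos: [0.5087, -0.0125, 0.1053]
eef_rot: [0.0, 0.707, 0.708, 0.0]
wrist_force: [-3.6, 0.1, 4.8]
opening: 0.46
```

Resting at (.5087,-.0125); it was picked at (.5085,-.0122). Releasing, then rising clear for a last look.

Request:
drive_tool(deltas=[{"slide": [0,0,0],"delta_rot": [0,0,0],"hand": 0.55},{"slide": [0,0,0],"delta_rot": [0,0,0],"hand": 0.8},{"slide": [0,0,0],"delta_rot": [0,0,0],"hand": 1},{"slide": [0,0,0],"delta_rot": [0,0,0],"hand": 1},{"slide": [0,0,-0.2],"delta_rot": [0,0,0],"hand": 1}])

```text
time_s: 65.68
eef_pos: [0.5077, -0.0123, 0.1139]
eef_rot: [-0.001, 0.707, 0.708, -0.001]
wrist_force: [0.8, -0.3, -0.1]
opening: 1.0
```

Request:
drive_tool(deltas=[{"slide": [0,0,-0.6],"delta_rot": [0,0,0],"hand": 1},{"slide": [0,0,-0.7],"delta_rot": [0,0,0],"hand": 1},{"slide": [0,0,-0.7],"delta_rot": [0,0,0],"hand": 1},{"slide": [-0.3,0.3,-0.7],"delta_rot": [0,0,0],"hand": 1},{"slide": [-0.35,0.35,-0.3],"delta_rot": [0,0,0],"hand": 1}])

```text
time_s: 66.3
eef_pos: [0.5424, -0.0453, 0.268]
eef_rot: [0.002, 0.706, 0.708, 0.001]
wrist_force: [0.8, -0.0, -0.5]
opening: 1.001
```

Request:
drive_tool(deltas=[{"slide": [-0.35,0.2,0],"delta_rot": [0,0,0],"hand": 1},{"slide": [-0.35,0.2,0],"delta_rot": [0,0,0],"hand": 1},{"slide": [0,0,0],"delta_rot": [0,0,0],"hand": 1},{"slide": [0,0,0],"delta_rot": [0,0,0],"hand": 1},{"slide": [0,0,0],"delta_rot": [0,0,0],"hand": 1}])

```text
time_s: 66.92
eef_pos: [0.5606, -0.0793, 0.2639]
eef_rot: [-0.0, 0.706, 0.708, -0.0]
wrist_force: [-0.6, 0.3, -0.3]
opening: 0.999
```

Run:
```python
from plan import *
c=cam('wrist','w22'); save('w22',c); s=cam('side','s22'); save('s22',s)
p,R,o=pose(); print(p,o['time_s'])
cv2.imwrite('pics/w22a.png',cv2.resize(c['frame'][0:150,180:390,::-1],None,fx=3.8,fy=3.8,interpolation=cv2.INTER_CUBIC))
cv2.imwrite('pics/w22b.png',cv2.resize(c['frame'][90:260,180:390,::-1],None,fx=3.5,fy=3.5,interpolation=cv2.INTER_CUBIC))
```

```text
[ 0.56080881 -0.07936303  0.26422258] 67.025
```

View pics/w22a.png

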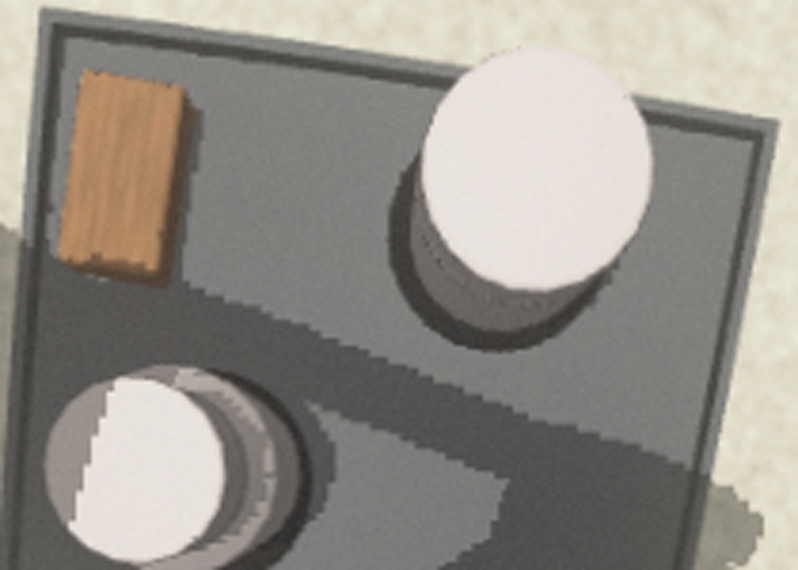

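View pics/w22b.png

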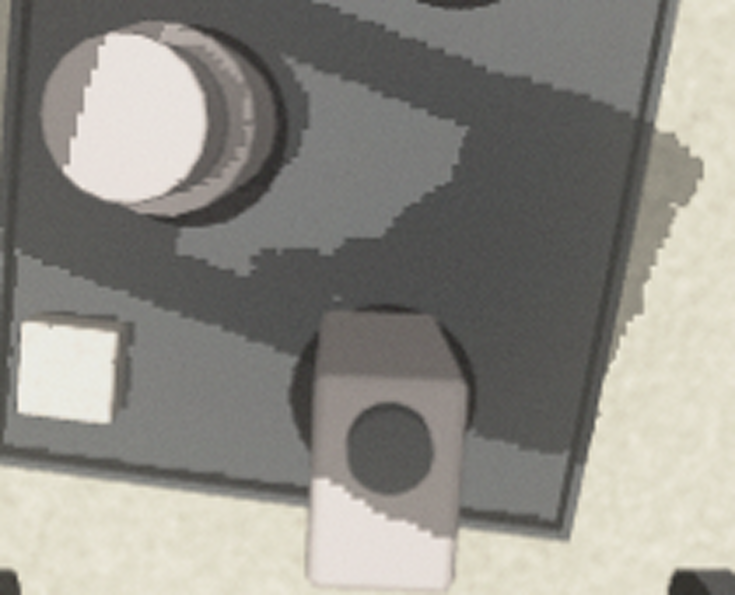

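View pics/s22.png

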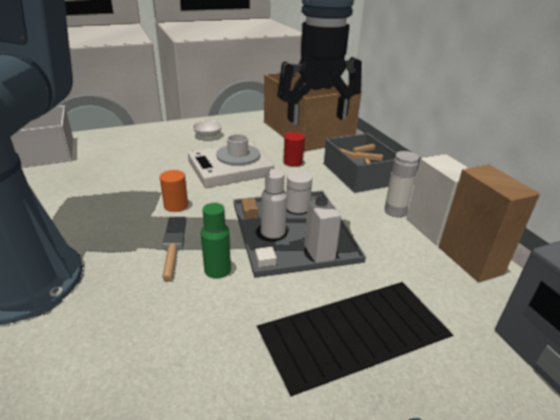

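```bash
cat > m5.py <<'E'
from h import *
np.set_printoptions(precision=4,suppress=True)
A=lambda x,y:(180+(x+.5)/3.8-.5,(y+.5)/3.8-.5)
B=lambda x,y:(180+(x+.5)/3.5-.5,90+(y+.5)/3.5-.5)
def circ(cc,F,x0,x1,y0,y1,z):
    xm,ym=(x0+x1)/2,(y0+y1)/2
    return sum(onz(cc,F(*q),z) for q in [(x0,ym),(x1,ym),(xm,y0),(xm,y1)])[:2]/4
w2=load('w2');w=load('w22')
print('jar',circ(w2,A,418,645,55,293,.089),circ(w,A,422,653,48,291,.089))
print('bottle',circ(w2,A,50,226,378,559,.149),circ(w,A,45,225,377,562,.149))
def can(c,q):
    P=np.array([onz(c,B(*k),.116) for k in q]); d=P[0]-P[3]+P[1]-P[2]; return P.mean(0)[:2],np.degrees(np.arctan2(-d[0],d[1]))
print('can',can(w2,[(316,370),(463,378),(449,580),(305,574)]),can(w,[(317,376),(467,382),(454,588),(308,584)]))
print('cap',onz(w2,B(386,440),.126),onz(w,B(390,447),.126))
# carton colour centroid (soap box), pale box
for n,c in (('w2',w2),('w22',w)):
    h=cv2.cvtColor(c['frame'],cv2.COLOR_RGB2HSV); m=np.zeros(h.shape[:2],bool); m[10:80,190:240]=True
    m&=(h[...,1]>90)&(h[...,2]>110); ys,xs=np.nonzero(m); print(n,'soap',onz(c,(xs.mean(),ys.mean()),.028))
    m=np.zeros(h.shape[:2],bool); m[175:215,183:217]=True; m&=(c['frame'].min(2)>190); ys,xs=np.nonzero(m); print(n,'tablet',onz(c,(xs.mean(),ys.mean()),.024))
c=load('w15')
cv2.imwrite('pics/cupz.png',cv2.resize(c['frame'][40:185,140:360,::-1],None,fx=3.5,fy=3.5,interpolation=cv2.INTER_CUBIC))
E
python3 m5.py
```

```text
jar [0.6012 0.0624] [0.6016 0.0619]
bottle [ 0.5085 -0.0125] [ 0.5091 -0.0127]
can (array([ 0.5722, -0.1145]), np.float64(-2.676952165364722)) (array([ 0.5728, -0.1142]), np.float64(-2.1567539026754377))
cap [ 0.5725 -0.0999  0.126 ] [ 0.5732 -0.0997  0.126 ]
w2 soap [0.484  0.0762 0.028 ]
w2 tablet [ 0.4584 -0.1021  0.024 ]
w22 soap [0.484  0.0762 0.028 ]
w22 tablet [ 0.4583 -0.1022  0.024 ]
```

View pics/cupz.png

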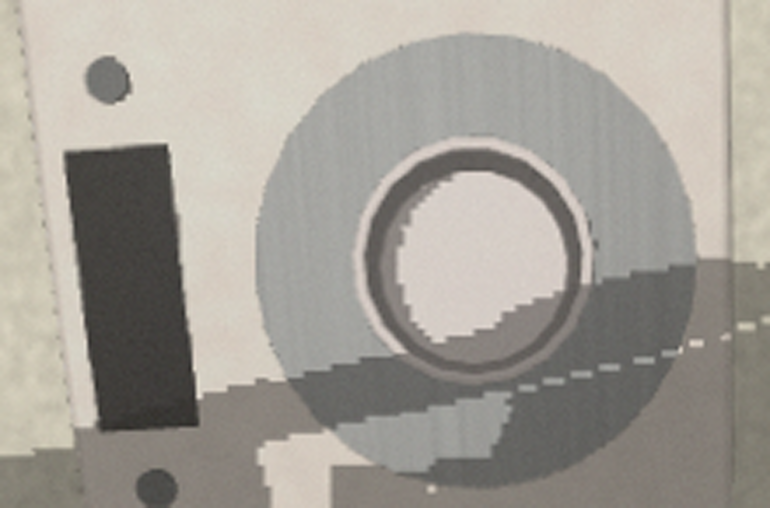

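Before and after agree within 1 mm for all three objects, and the cartons haven't moved. The cup's rim centre (474,259) sits on the platter centre (476,260) in the enlarged view, within about 1 mm. The arm is clear, so I'm handing in.

Run:
```python
from h import *
print(ctrl.get_obs()['time_s'],ctrl.hand_in())
```

```text
the job is handed in; nothing more can be done
67.025 None
```

The job is done and handed in at 67 s of the allowed 144 s. I stood the bottle, jar and canister on the mat and moved the cup to the middle of the platter. Then I put the canister, jar and bottle back on their starting spots.

**Last checks, same wrist camera view before and after:**

| Object | Start (m) | End (m) |
|---|---|---|
| Bottle | (.5085, -.0125) | (.5091, -.0127) |
| Jar | (.6012, .0624) | (.6016, .0619) |
| Canister | (.5722, -.1145), yaw -2.7° | (.5728, -.1142), yaw -2.2° |

- **Cartons:** both are unmoved, within 0.1 mm.
- **Cup:** it is within about 1 mm of the platter's centre. I measured that just after placing it; the final side view shows it still upright on the platter.
- **Upright and clear:** the same view shows the other three standing upright and the hand clear of everything. The highest wrist force I read was about 7 N.

**Disagreements:**
- The two-view height of the platter came out at 37 mm instead of 45 mm, because the two views gave a poor angle. The platter's measured diameter and the height at which the cup touched both fitted 45 mm.
- The 0.5° canister yaw difference is within what I can read from the pictures.

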